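# Pin the two halves of a bench clamp hinge

### The arm

A 6-joint arm with a two-finger parallel gripper is mounted at the origin on a cart in front of the work surface, level with it; the furniture and walls round the work are solid. World frame = base frame: x ahead of the robot, y to its left, z up, the work surface at z = 0. Lengths are in m, angles in rad, forces in N, time in s.
With the tool pointing down it reaches from about 0.3 to 0.775 m from the base axis. Payload 14.6 kg.
Tool frame: the origin (TCP) lies midway between the tips of the shut fingers; the grasp point (between the pads) lies 19 mm behind it (ctrl.tcp_to_grasp is the distance from the TCP to the grasp point, in m); z points along the fingers, y is the direction in which the jaws open and shut (so a half turn about z gives the same grasp; the last joint's range is limited). The gripper opens to 85 mm and grips with 20 to 120 N. Pads are 22 mm wide; open, the fingers measure 114 mm over their backs; the gripper's body (76 mm by 85 mm) begins 54 mm behind the grasp point. The pads swing forward as they close: fully open they stand 13 mm farther back than shut.
Start: joints at [1.254, 0.3, 1.521, -0, 1.321, -0.067], TCP at [0.136, 0.533, 0.231] pointing down, gripper open.
Joint ranges: [-3.03, 3.03], [-0.79, 2.21], [0.23, 2.52], [-1.04, 4.18], [0, 3.07], [-2.55, 2.55]. Speed limits (rad/s): [2.22, 2.22, 2.57, 3.14, 3.14, 3.14].

### API

Orientations are given as a unit quaternion [w, x, y, z].
In Python, from rig import state, grab_frame, workorder, ctrl gives the robot as it stands.
- The arm moves only by the tool carry_out, never from a script. Its argument "motion" is a list that holds one entry, the list of rows, each a list of 7 numbers: the turn, a rotation vector about the tool's x, y, z in units of 10 degrees (1.0 is 10 degrees), then the shift along the tool's x, y, z in units of 60 mm (1.0 is 60 mm), then the opening, from 0 (shut) to 1 (fully open). In form: [[[ax, ay, az, x, y, z, grip], ...]]. A call has 1 to 10 rows; each row is the pose to reach, as a shift and turn from the pose commanded when the call began, along the tool's axes at that moment; what a row does not reach only later rows make up. A row lasts 1/8 s, in which the tool goes at most 62.5 mm and 10.7 degrees, less where a joint would pass 70% of its speed; a pose out of reach is approached as far as the arm can. A call with a gripper value outside its range is refused whole. The fingers move at their own pace and stop on an object; "force" is the grip in N (left out, the last holds). Time passes only in rows, so rows that repeat a pose let the fingers close. It gives the time, the measured TCP pose, the force and the opening at its end, in the units of the state.
- state(): the state, without advancing time (a new reading comes with each control period).
- grab_frame(name): name is "scene" or "top" or "wrist"; returns a dict with "image" (420x560x3 uint8, red, green, blue), "fx", "fy", "cx", "cy" (pixels), "T" (4x4, takes a point from camera to world coordinates). Camera axes: x right, y down, z forward; pixel columns grow to the right and rows downward; lengths in m; the calibration is good to about 2 mm. A picture is of the moment at which its call begins. There is no depth.
- workorder.job_done(): hands the job in, once; it reports no verdict.
The state is a dict: "clock": time; "joint_positions": joint angles; "dq": joint speeds; "joint_efforts": joint torques, N m; "tool_pos": TCP position; "ee_rot": TCP orientation; "wrist_force": force on the tool from outside, world axes, zero at the start; "ft_torque": the same for the moment, N m; "grip_width": opening from 0.0 (shut) to 1.0 (fully open).
Only numpy, scipy, OpenCV 4.12 (cv2) and the standard library are available. Lean on these libraries where they do the work, as an engineer would, in place of code of your own. Each camera call takes 0.05 s, during which the arm holds its last target.

### The job

Slide the loose hinge half along the base plate, gently and standing on its foot, until its knuckle sits between the two knuckles of the fixed bracket and stops against it. Then take the hinge pin from its stand and push it down through all three knuckles until its flange is fully home on the top knuckle, without forcing anything, and let go. Leave the dish and the little amber bottle where they are.

Things in the scene. Friction and masses are not known exactly. Their poses are not given: they have to be found in the camera images.
- base: Aluminium plate bolted to the bench, 220 x 90 x 8 mm, origin at the centre of its underside; x runs along it to the end with the fixed bracket, y across, z up. The steel bracket, centred on y = 0, has two round knuckles 26 mm across in line, 12 mm bore: lower 8 to 34 mm, upper 52 to 66 mm above the bench, the gap between them open to -x. It ends 59 mm to +x of its bore.
- axis_mark (a point): On the plate's top, centre line, 35 mm to +x of its centre: nominal bore axis of the bracket. The bracket is clamped in slots up to 8 mm either way along x from here; where is not reported. A flat upright web 13 mm to +x of the bore joins its knuckles: the loose half's knuckle, pushed to +x until it stops on the web, has its bore in line. So find it by feel (or sight).
- half_bore (a point): Loose half, a 0.3 to 0.55 kg steel leaf standing on the plate (2 to 8 N slide it): centre of the upper mouth of its knuckle's bore, 42 mm above its foot, 50 mm above the bench. Knuckle 26 mm across, 14 mm high, 12 mm bore; 2 mm clear of the bracket's knuckles above and below. Its x points from leaf to knuckle. Starts 30 to 75 mm short, up to 12 mm aside, turned up to 0.25 rad.
- half_grip (a point): Loose half: grip point in its upright leaf, 50 mm behind (-x of) its bore axis, 58 mm above the bench. The leaf is 12 mm thick (its y), 60 mm long (20 to 80 mm behind the bore), its top 74 mm above the bench; on the foot, 44 mm wide, top 14 mm above the bench. Pushing it on the bracket with over 25 N is forcing it.
- pin_grip (a point): Hinge pin, 0.07 kg: point on its axis in the black ribbed knob, 79 mm above the tip. The knob is 16 mm across, 58 to 92 mm above the tip; below it a round steel flange, 21 mm across, 54 to 58 mm above the tip. Starts upright in the stand, tip at bench height; lift it straight out, 36 mm to be clear. Pushing with over 25 N is forcing it.
- pin_tip (a point): Tip of the pin. Shank 10 mm across, 54 mm long to the flange; its last 6 mm taper to 5 mm and draw the loose half into line by up to 3 mm. 1 mm play all round in the bores. In the lower knuckle (26 mm above the bench) two spring plungers grip it: 5 to 16 N push it past, it does not fall home. Home: flange on the upper knuckle, 66 mm up, tip 12 mm above the bench.
- stand: Grey block 50 x 50 x 34 mm fixed on the bench, with a vertical 12 mm hole that holds the pin. Origin at the centre of its underside. To its left (y above 0.28, x from 0.40 to 0.76, up to 0.37 m high) stands a microscope: keep the arm clear of it, also on the first move.
- dish_1: Bystander: closed plastic dish, 62 mm across, 14 mm high. Origin at the centre of its underside.
- bottle_amber_b: Bystander: small amber bottle with black cap, 38 mm across, 68 mm high. Origin at the centre of its underside.
There are look-alikes about, which are no part of the job. What is shaped like the part that bears half_bore but blue is not meant.

How it is judged:
By the outcome, as a careful person would: the job done as asked, in the order asked, and still so for the second after the job is handed in, with the robot touching nothing.
It also fails if it takes over 72 s, if anything falls off the work surface, if the arm or the gripper's body presses on something with over 40 N, if the wrist force passes 120 N, or if a joint passes its speed limit or range.

## Working session

There is one attempt and no reset: what is moved stays moved. The work goes in short steps, Python scripts to look and compute and a tool call to move; the robot and the scene stay as the last step left them, time stands still between calls to the robot, and variables do not carry over. Pictures are saved under pics/ and viewed, and the job is handed in when it is done.

Besides the shell and the picture viewer there is one more tool, called after "Emit:" as name(argument=value, ...) on one line, values as JSON. carry_out: Moves the arm, as the interface text tells. Its arguments: {"type":"object","properties":{"motion":{"type":"array","items":{"type":"array","items":{"type":"array","items":{"type":"number"}}}},"force":{"type":"number"}},"required":["motion"]}

```bash
ls; mkdir -p pics
python3 - <<'E'
from rig import state, grab_frame, workorder, ctrl
import cv2,numpy as np
s=state()
print(s)
print(ctrl.tcp_to_grasp)
for n in ["scene","top","wrist"]:
    f=grab_frame(n)
    cv2.imwrite(f"pics/{n}0.png",f["image"][:,:,::-1])
    print(n,f["fx"],f["fy"],f["cx"],f["cy"]); print(np.round(f["T"],4).tolist())
    np.savez(f"{n}0.npz",**f)
E
```

```text
pics
{'clock': 0.0, 'joint_positions': array([ 1.25442783e+00,  3.00482854e-01,  1.52160136e+00,  5.43479598e-07,
        1.32073525e+00, -6.66083610e-02]), 'dq': array([ 0.00135639,  0.00061711, -0.00153954, -0.00024687,  0.00147718,
       -0.00135188]), 'joint_efforts': array([ 6.76324798e-04, -5.43506813e+01, -3.61797559e+01, -6.67696281e-05,
        3.98304153e-03,  2.52107156e-05]), 'tool_pos': array([0.13587364, 0.53269472, 0.2307063 ]), 'ee_rot': array([-1.17001669e-04,  1.24555782e-01,  9.92212417e-01, -6.02142033e-04]), 'wrist_force': array([ 1.15913929, -0.13388035,  0.98391985]), 'ft_torque': array([ 0.00638426, -0.01229684,  0.03312562]), 'grip_width': 0.9960615845785931}
0.0187
scene 495.438342976688 495.438342976688 281.4761682603987 212.9802575187353
[[-0.8936, -0.3366, 0.2971, 0.1059], [-0.4489, 0.6657, -0.5961, 0.7459], [0.0029, -0.666, -0.7459, 1.1755], [0.0, 0.0, 0.0, 1.0]]
top 421.39334635421034 421.39334635421034 281.15122794880205 200.20505734008412
[[0.0068, -0.9711, 0.2385, 0.2606], [-1.0, -0.0077, -0.003, -0.1016], [0.0047, -0.2385, -0.9711, 1.2929], [0.0, 0.0, 0.0, 1.0]]
wrist 327.24047606777907 327.24047606777907 279.1074526171013 207.56468897901647
[[0.2474, 0.918, 0.3098, 0.0572], [0.9689, -0.2345, -0.0788, 0.5538], [0.0003, 0.3197, -0.9475, 0.3726], [0.0, 0.0, 0.0, 1.0]]
```

View pics/scene0.png

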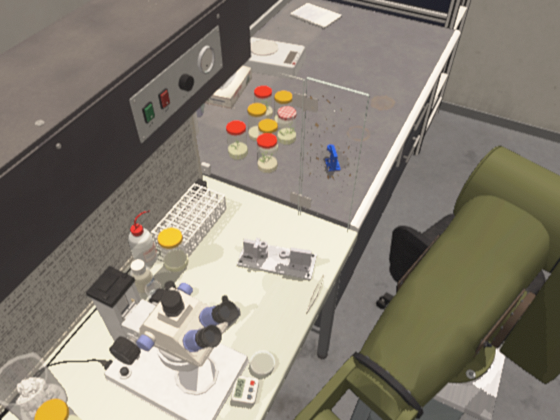

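View pics/top0.png

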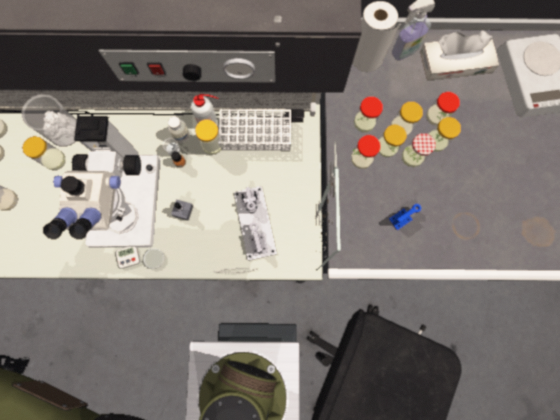

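View pics/wrist0.png

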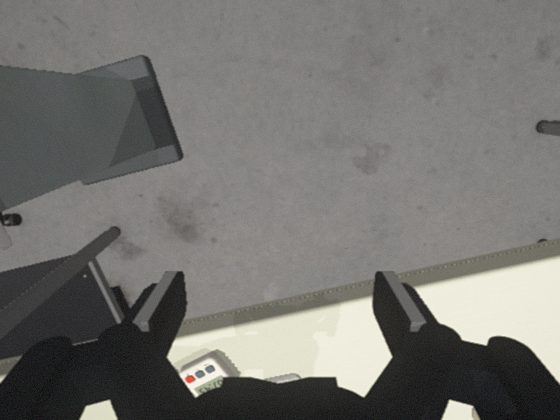

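```bash
cat > h.py <<'E'
import numpy as np,cv2
def proj(f,P):
    P=np.atleast_2d(P).astype(float);T=f["T"];c=(P-T[:3,3])@T[:3,:3]
    return np.c_[f["fx"]*c[:,0]/c[:,2]+f["cx"],f["fy"]*c[:,1]/c[:,2]+f["cy"]]
def unproj(f,u,v,z):
    T=f["T"];d=T[:3,:3]@np.array([(u-f["cx"])/f["fx"],(v-f["cy"])/f["fy"],1]);o=T[:3,3]
    return o+d*(z-o[2])/d[2]
E
python3 - <<'E'
import cv2,numpy as np
from h import *
a=cv2.imread("pics/top0.png")[165:275,150:290]
cv2.imwrite("pics/top0z.png",cv2.resize(a,None,fx=5,fy=5,interpolation=cv2.INTER_CUBIC))
a=cv2.imread("pics/scene0.png")[220:300,220:340]
cv2.imwrite("pics/scene0z.png",cv2.resize(a,None,fx=6,fy=6,interpolation=cv2.INTER_CUBIC))
f=np.load("top0.npz")
for p in [(181,209,.034),(253,222,0.01),(153,260,0.0),(177,159,.068)]: print(p,unproj(f,*p))
f=np.load("scene0.npz")
for p in [(277,262,0.01)]: print(p,unproj(f,*p))
E
```

```text
(181, 209, 0.034) [0.53972978 0.20053646 0.034     ]
(253, 222, 0.01) [ 0.50559582 -0.01886248  0.01      ]
(153, 260, 0.0) [0.387396   0.28386128 0.        ]
(177, 159, 0.068) [0.68891976 0.21455803 0.068     ]
(277, 262, 0.01) [ 0.49610277 -0.00956911  0.01      ]
```

View pics/top0z.png

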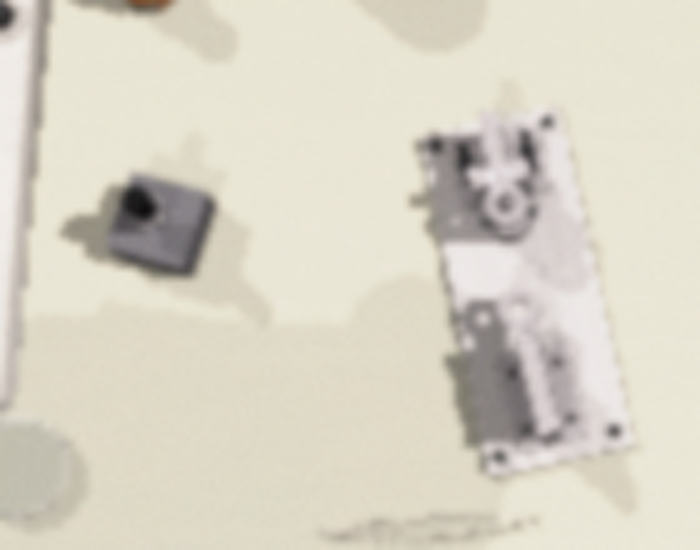

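View pics/scene0z.png

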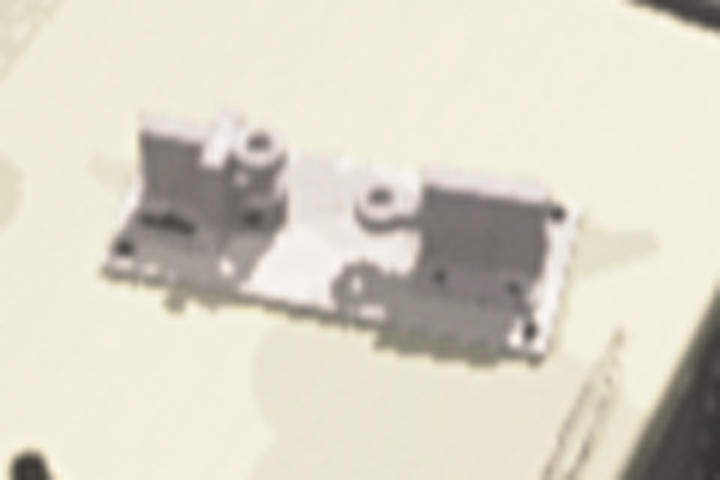

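```bash
cat >> h.py <<'E'
from scipy.spatial.transform import Rotation as Ro
def tR(s):
    q=s["ee_rot"]; return Ro.from_quat([q[1],q[2],q[3],q[0]])
def row(s,P,yaw):
    """yaw: world yaw of tool y, tool pointing down"""
    R=tR(s); y=np.array([np.cos(yaw),np.sin(yaw),0]);z=np.array([0,0,-1.]);x=np.cross(y,z)
    G=Ro.from_matrix(np.c_[x,y,z]); rv=(R.inv()*G).as_rotvec()
    d=R.inv().apply(np.array(P)-s["tool_pos"])
    return np.round(np.r_[np.degrees(rv)/10,d/.06],3).tolist()
def show(s):
    R=tR(s).as_matrix()
    print("t",round(s["clock"],2),"tcp",np.round(s["tool_pos"],4),"yaw",round(np.degrees(np.arctan2(R[1,1],R[0,1])),2),"tz",np.round(R[:,2],4),"F",np.round(s["wrist_force"],2),"grip",round(s["grip_width"],3))
E
python3 - <<'E'
from h import *
from rig import state
s=state();show(s)
y=np.radians(101)
for P in [(.2,.33,.27),(.52,-.01,.25)]: print(row(s,P,y))
E
```

```text
t 0.15 tcp [0.1359 0.5328 0.2309] yaw 75.69 tz [-2.e-04 -8.e-04 -1.e+00] F [ 0.19 -0.24 -0.18] grip 1.0
[-0.005, -0.001, -2.531, -1.87, -3.011, -0.65]
[-0.005, -0.001, -2.531, -8.439, -7.183, -0.313]
```

Emit:
carry_out(motion=[[[0, 0, -1.2, -1.87, -3.0, -0.65, 1], [0, 0, -1.2, -1.87, -3.0, -0.65, 1], [0, 0, -2.53, -1.87, -3.0, -0.65, 1], [0, 0, -2.53, -1.87, -3.0, -0.65, 1], [0, 0, -2.53, -8.44, -7.18, -0.31, 1], [0, 0, -2.53, -8.44, -7.18, -0.31, 1], [0, 0, -2.53, -8.44, -7.18, -0.31, 1], [0, 0, -2.53, -8.44, -7.18, -0.31, 1], [0, 0, -2.53, -8.44, -7.18, -0.31, 1], [0, 0, -2.53, -8.44, -7.18, -0.31, 1]]])

```text
clock: 1.4
tool_pos: [0.4578, 0.0558, 0.2539]
ee_rot: [0.0, -0.096, 0.995, 0.0]
wrist_force: [0.4, 0.8, 0.6]
grip_width: 1.001
```

Emit:
carry_out(motion=[[[0, 0, 0, -0.81, -1.27, 0.07, 1], [0, 0, 0, -0.81, -1.27, 0.07, 1], [0, 0, 0, -0.81, -1.27, 0.07, 1], [0, 0, 0, -0.81, -1.27, 0.07, 1]]])

```text
clock: 1.9
tool_pos: [0.5186, -0.0073, 0.2496]
ee_rot: [-0.0, -0.096, 0.995, 0.0]
wrist_force: [0.1, 0.5, -0.1]
grip_width: 1.001
```

```bash
cat >> h.py <<'E'
def snap(n,name):
    from rig import grab_frame
    f=grab_frame(n); cv2.imwrite(f"pics/{name}.png",f["image"][:,:,::-1]); np.savez(f"{name}.npz",**f); return f
E
python3 - <<'E'
from h import *
from rig import state
f=snap("wrist","w1");show(state())
E
```

```text
t 1.95 tcp [ 0.5185 -0.0071  0.2498] yaw 101.03 tz [-0.e+00  1.e-04 -1.e+00] F [ 0.48  0.02 -0.25] grip 0.996
```

View pics/w1.png

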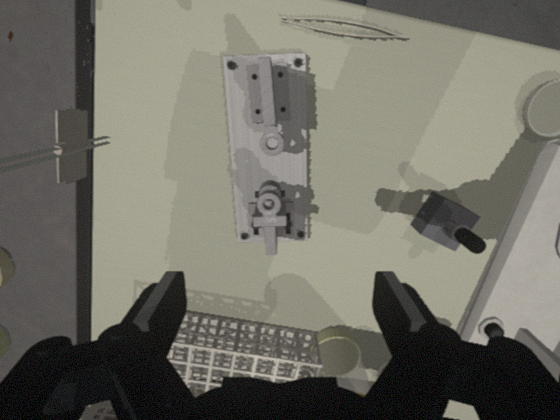

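Run:
```python
import cv2
a=cv2.imread("pics/w1.png")
cv2.imwrite("pics/w1a.png",cv2.resize(a[45:160,205:330],None,fx=5,fy=5,interpolation=cv2.INTER_CUBIC))
cv2.imwrite("pics/w1b.png",cv2.resize(a[150:265,205:330],None,fx=5,fy=5,interpolation=cv2.INTER_CUBIC))
cv2.imwrite("pics/w1c.png",cv2.resize(a[170:270,370:500],None,fx=5,fy=5,interpolation=cv2.INTER_CUBIC))
```

```text
(no output)
```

View pics/w1a.png

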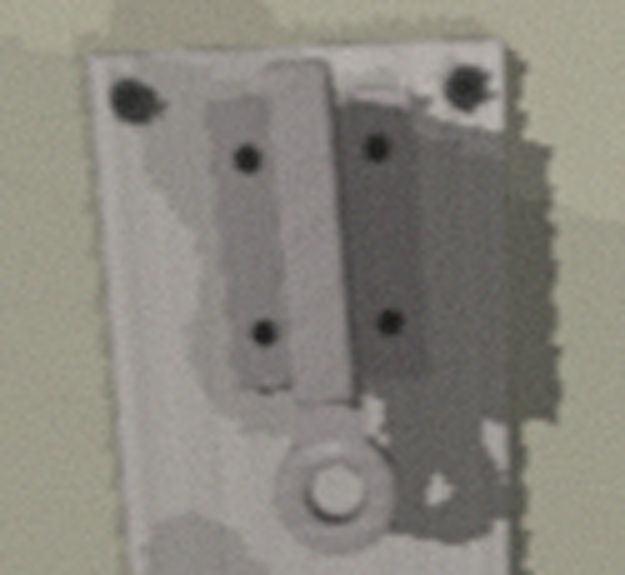

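View pics/w1b.png

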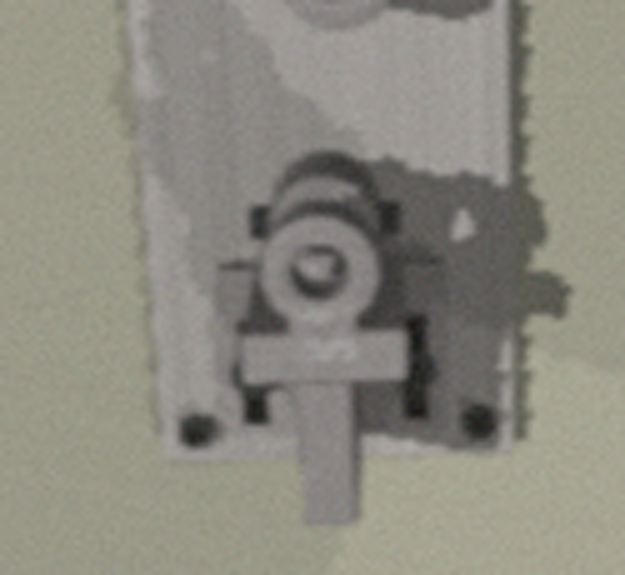

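View pics/w1c.png

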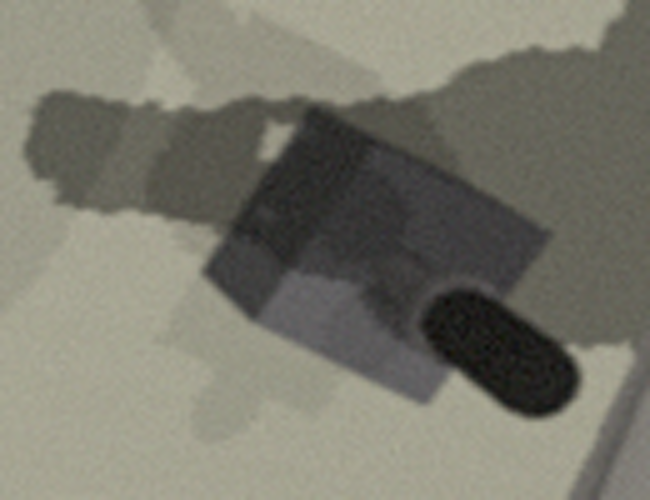

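Run:
```python
from h import *
f=np.load("w1.npz")
off={'a':(205,45),'b':(205,150),'c':(370,170)}
def U(c,x,y,z): return unproj(f,(x+.5)/5-.5+off[c][0],(y+.5)/5-.5+off[c][1],z)
C=[U('a',92,55,.008),U('a',505,42,.008),U('b',515,447,.008),U('b',168,458,.008)]
for c in C: print(np.round(c,4))
TL,TR,BR,BL=C
print("sides",[np.linalg.norm(C[i]-C[(i+1)%4]) for i in range(4)])
for a,b in((TL,BL),(TR,BR)): print("yaw",np.degrees(np.arctan2(*(b-a)[1::-1])))
print("centre",sum(C)/4)
hb=U('a',337,489,.05);print("half bore",hb)
L=[U('a',268,65,.074),U('a',328,62,.074),U('a',352,400,.074),U('a',297,402,.074)]
for a,b in((L[0],L[3]),(L[1],L[2])): d=b-a;print("leaf yaw",np.degrees(np.arctan2(d[1],d[0])),np.linalg.norm(d))
print("leaf c",sum(L)/4)
d=hb-sum(L)/4;print("bore-leaf yaw",np.degrees(np.arctan2(d[1],d[0])),np.linalg.norm(d[:2]))
bk=U('b',320,268,.066);print("bracket",bk)
for r in [(535,372,.092),(468,335,.058)]: print("pin",U('c',*r))
d=unproj
```

```text
[ 0.409  -0.0888  0.008 ]
[ 0.3897 -0.0027  0.008 ]
[0.6006 0.0466 0.008 ]
[ 0.6205 -0.04    0.008 ]
sides [np.float64(0.08826321599098694), np.float64(0.21658985801812028), np.float64(0.08887085771645346), np.float64(0.2170352706252874)]
yaw 12.985262292346114
yaw 13.146420625052713
centre [ 0.50493557 -0.02124293  0.008     ]
half bore [ 0.48369861 -0.02075896  0.05      ]
leaf yaw 15.201649696684065 0.05827346939416876
leaf yaw 14.934528136044042 0.05837641177720638
leaf c [ 0.43670066 -0.03379648  0.074     ]
bore-leaf yaw 15.504347038276725 0.0487727830926719
bracket [ 0.54403299 -0.01278432  0.066     ]
pin [0.5382766  0.19932517 0.092     ]
pin [0.54387725 0.20647728 0.058     ]
```

Run:
```python
from h import *
from rig import state
s=state();show(s)
y=np.radians(105.2)
for P in [(.436,-.034,.12),(.436,-.034,.039)]: print(row(s,P,y))
```

```text
t 1.95 tcp [ 0.5185 -0.0071  0.2498] yaw 101.03 tz [-0.e+00  1.e-04 -1.e+00] F [ 0.48  0.02 -0.25] grip 0.996
[0.0, 0.0, -0.417, 1.436, -0.176, 2.164]
[0.0, 0.0, -0.417, 1.436, -0.177, 3.514]
```

Emit:
carry_out(motion=[[[0, 0, -0.417, 1.436, -0.176, 2.16, 1], [0, 0, -0.417, 1.436, -0.176, 2.16, 1], [0, 0, -0.417, 1.436, -0.176, 2.16, 1], [0, 0, -0.417, 1.436, -0.176, 2.7, 1], [0, 0, -0.417, 1.436, -0.176, 3.1, 1], [0, 0, -0.417, 1.436, -0.176, 3.35, 1], [0, 0, -0.417, 1.436, -0.176, 3.51, 1], [0, 0, -0.417, 1.436, -0.176, 3.51, 1]]])

```text
clock: 2.95
tool_pos: [0.4364, -0.0344, 0.0391]
ee_rot: [-0.0, -0.132, 0.991, 0.0]
wrist_force: [0.1, 0.2, -0.1]
grip_width: 0.999
```

Run:
```python
from h import *
from rig import state
f=snap("wrist","w2");show(state())
```

```text
t 3.0 tcp [ 0.4366 -0.0345  0.0395] yaw 105.17 tz [ 4.e-04 -1.e-04 -1.e+00] F [-0.56 -0.16 -0.11] grip 1.001
```

View pics/w2.png

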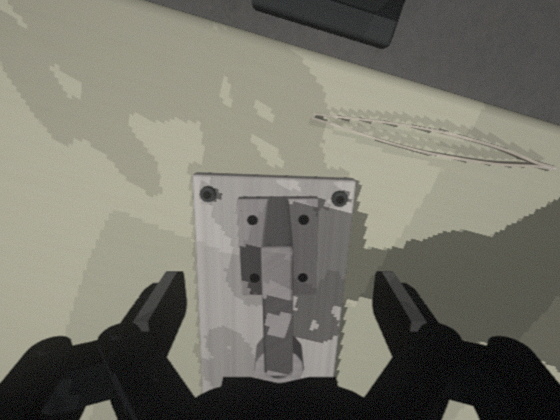

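Emit:
carry_out(motion=[[[0, 0, 0, 0, 0, 0, 0.3], [0, 0, 0, 0, 0, 0, 0.2], [0, 0, 0, 0, 0, 0, 0.0], [0, 0, 0, 0, 0, 0, 0.0], [0, 0, 0, 0, 0, 0, 0.0], [0, 0, 0, 0, 0, 0, 0.0]]], force=30)

```text
clock: 3.75
tool_pos: [0.4365, -0.0346, 0.0392]
ee_rot: [0.0, -0.132, 0.991, -0.0]
wrist_force: [0.1, -1.0, 2.6]
grip_width: 0.136
```

Run:
```python
from h import *
from rig import state
f=snap("wrist","w3");show(state())
```

```text
t 3.8 tcp [ 0.4365 -0.0346  0.0392] yaw 105.16 tz [ 2.e-04 -1.e-04 -1.e+00] F [-0.05 -0.08  2.33] grip 0.14
```

View pics/w3.png

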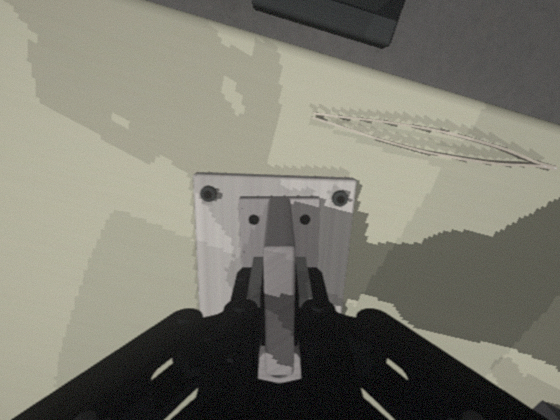

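Run:
```python
from h import *
from rig import state
s=state();show(s)
print(row(s,(.4666,-.0308,s["tool_pos"][2]),np.radians(103.1)))
```

```text
t 3.8 tcp [ 0.4365 -0.0346  0.0392] yaw 105.16 tz [ 2.e-04 -1.e-04 -1.e+00] F [-0.05 -0.08  2.33] grip 0.14
[-0.001, 0.001, 0.206, -0.501, -0.07, 0.0]
```

Emit:
carry_out(motion=[[[0, 0, 0.02, -0.03, 0, 0, 0], [0, 0, 0.05, -0.08, -0.01, 0, 0], [0, 0, 0.08, -0.14, -0.02, 0, 0], [0, 0, 0.11, -0.2, -0.03, 0, 0], [0, 0, 0.14, -0.26, -0.04, 0, 0], [0, 0, 0.17, -0.32, -0.05, 0, 0], [0, 0, 0.2, -0.38, -0.06, 0, 0], [0, 0, 0.21, -0.44, -0.07, 0, 0], [0, 0, 0.21, -0.5, -0.07, 0, 0], [0, 0, 0.21, -0.5, -0.07, 0, 0]]])

```text
clock: 5.05
tool_pos: [0.4664, -0.0308, 0.0392]
ee_rot: [-0.0, -0.114, 0.994, 0.0]
wrist_force: [-2.0, -2.2, 5.4]
grip_width: 0.136
```

Run:
```python
from h import *
from rig import state
f=snap("top","t4");show(state())
a=cv2.imread("pics/t4.png")[165:275,190:330]
cv2.imwrite("pics/t4z.png",cv2.resize(a,None,fx=5,fy=5,interpolation=cv2.INTER_CUBIC))
f=snap("scene","s4");show(state())
a=cv2.imread("pics/s4.png")[210:310,210:340]
cv2.imwrite("pics/s4z.png",cv2.resize(a,None,fx=6,fy=6,interpolation=cv2.INTER_CUBIC))
```

```text
t 5.1 tcp [ 0.4664 -0.0308  0.0392] yaw 103.06 tz [-3.e-04 -0.e+00 -1.e+00] F [-3.27 -0.23  4.45] grip 0.135
t 5.15 tcp [ 0.4664 -0.0308  0.0392] yaw 103.06 tz [-2.e-04 -0.e+00 -1.e+00] F [-3.22  0.13  5.01] grip 0.135
```

View pics/t4z.png

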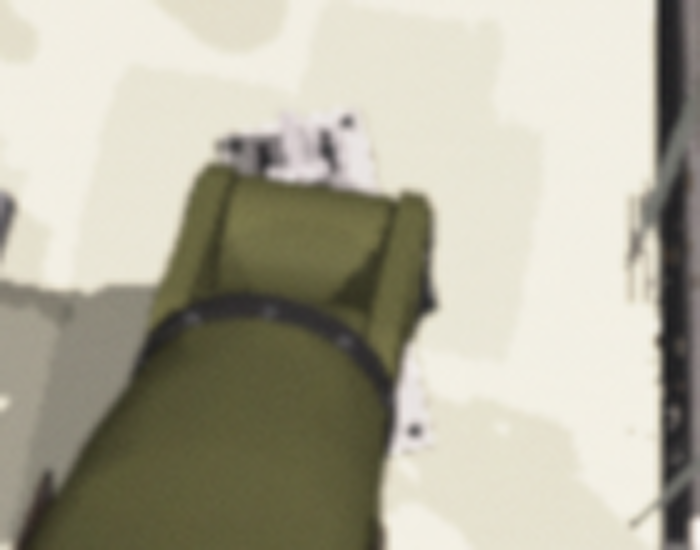

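View pics/s4z.png

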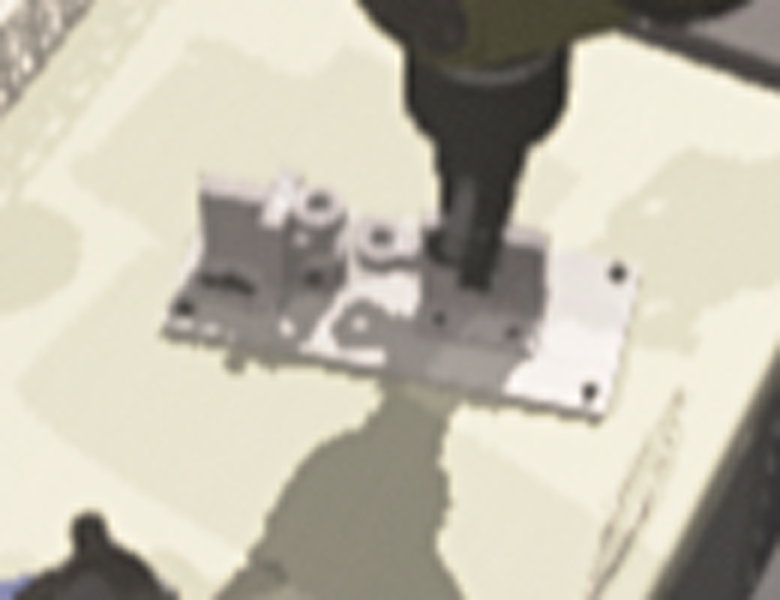

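Run:
```python
from h import *
f=np.load("s4.npz")
U=lambda x,y,z: unproj(f,(x+.5)/6-.5+210,(y+.5)/6-.5+210,z)
b=U(320,204,.066);h=U(381,238,.05);print(b,h)
a=np.radians(13.07);X=np.array([np.cos(a),np.sin(a)]);Y=np.array([-X[1],X[0]])
d=(b-h)[:2];print("along",d@X,"lat",d@Y)
tcp=np.array([.4664,-.0308]);print("half rel tcp",(h[:2]-tcp)@X,(h[:2]-tcp)@Y)
bk=np.array([.5440,-.0128]);print("bk wrist rel tcp",(bk-tcp)@X,(bk-tcp)@Y)
```

```text
[ 0.54243787 -0.01270587  0.066     ] [ 0.51309976 -0.01859083  0.05      ]
along 0.029908921862693817 lat -0.0009020531133873168
half rel tcp 0.04825097749688257 0.0013321440532062967
bk wrist rel tcp 0.07966027729716191 -1.4864026363789e-05
```

Emit:
carry_out(motion=[[[0, 0, 0, -0.03, 0, 0, 0], [0, 0, 0, -0.08, 0, 0, 0], [0, 0, 0, -0.13, 0, 0, 0], [0, 0, 0, -0.18, 0, 0, 0], [0, 0, 0, -0.23, -0.01, 0, 0], [0, 0, 0, -0.28, -0.01, 0, 0], [0, 0, 0, -0.33, -0.01, 0, 0], [0, 0, 0, -0.38, -0.01, 0, 0], [0, 0, 0, -0.42, -0.01, 0, 0], [0, 0, 0, -0.42, -0.01, 0, 0]]])

```text
clock: 6.4
tool_pos: [0.4911, -0.0258, 0.0393]
ee_rot: [-0.0, -0.114, 0.994, -0.0]
wrist_force: [-3.2, -1.1, 7.0]
grip_width: 0.134
```

Emit:
carry_out(motion=[[[0, 0, 0, -0.01, 0, 0, 0], [0, 0, 0, -0.02, 0, 0, 0], [0, 0, 0, -0.03, 0, 0, 0], [0, 0, 0, -0.04, 0, 0, 0], [0, 0, 0, -0.04, 0, 0, 0]]])

```text
clock: 7.02
tool_pos: [0.4931, -0.0252, 0.0393]
ee_rot: [-0.001, -0.114, 0.994, -0.0]
wrist_force: [-5.6, -1.7, 7.2]
grip_width: 0.132
```

Emit:
carry_out(motion=[[[0, 0, 0, -0.005, 0, 0, 0], [0, 0, 0, -0.01, 0, 0, 0], [0, 0, 0, -0.01, 0, 0, 0]]])

```text
clock: 7.4
tool_pos: [0.4936, -0.0251, 0.0393]
ee_rot: [-0.001, -0.114, 0.994, -0.0]
wrist_force: [-7.4, -1.7, 9.8]
grip_width: 0.137
```

Run:
```python
from h import *
from rig import state
s=state();show(s);print(s["ft_torque"])
f=snap("scene","s5")
a=cv2.imread("pics/s5.png")[210:310,210:340]
cv2.imwrite("pics/s5z.png",cv2.resize(a,None,fx=6,fy=6,interpolation=cv2.INTER_CUBIC))
U=lambda x,y,z: unproj(f,(x+.5)/6-.5+210,(y+.5)/6-.5+210,z)
```

```text
t 7.4 tcp [ 0.4936 -0.0251  0.0393] yaw 103.06 tz [-1.3e-03 -2.0e-04 -1.0e+00] F [-7.4  -1.74  9.77] grip 0.137
[-0.27432393  1.17469636  0.02723182]
```

View pics/s5z.png

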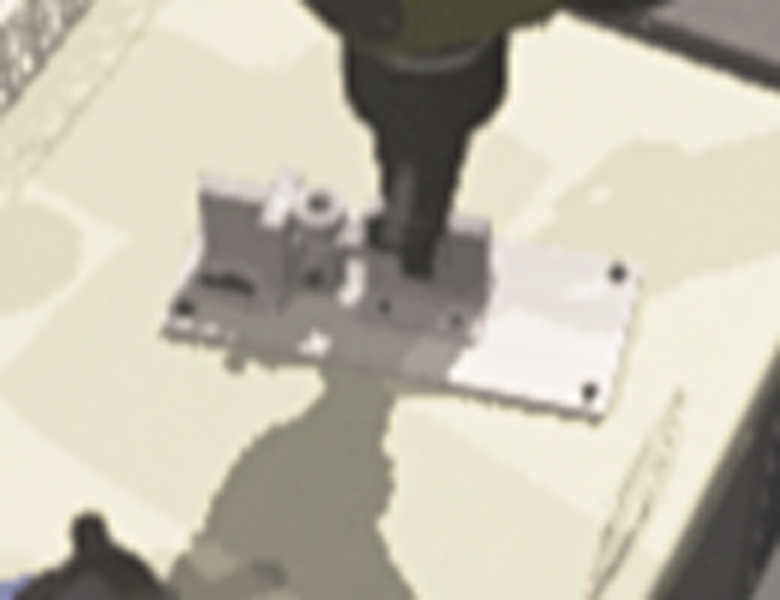

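Emit:
carry_out(motion=[[[0, 0, 0, -0.005, 0, 0, 0], [0, 0, 0, -0.01, 0, 0, 0], [0, 0, 0, -0.01, 0, 0, 0]]])

```text
clock: 7.82
tool_pos: [0.4942, -0.025, 0.0393]
ee_rot: [-0.001, -0.114, 0.994, -0.0]
wrist_force: [-5.4, -1.6, 8.2]
grip_width: 0.131
```

Emit:
carry_out(motion=[[[0, 0, 0, -0.005, 0, 0, 0], [0, 0, 0, -0.01, 0, 0, 0], [0, 0, 0, -0.015, 0, 0, 0], [0, 0, 0, -0.015, 0, 0, 0]]])

```text
clock: 8.32
tool_pos: [0.4951, -0.0248, 0.0393]
ee_rot: [-0.001, -0.114, 0.994, -0.0]
wrist_force: [-6.3, -1.8, 8.5]
grip_width: 0.138
```

Emit:
carry_out(motion=[[[0, 0, 0, -0.005, 0, 0, 0], [0, 0, 0, -0.01, 0, 0, 0], [0, 0, 0, -0.01, 0, 0, 0]]])

```text
clock: 8.7
tool_pos: [0.4956, -0.0246, 0.0393]
ee_rot: [-0.001, -0.114, 0.994, 0.0]
wrist_force: [-6.6, -1.0, 9.0]
grip_width: 0.136
```

Emit:
carry_out(motion=[[[0, 0, 0, -0.005, 0, 0, 0], [0, 0, 0, -0.01, 0, 0, 0], [0, 0, 0, -0.01, 0, 0, 0]]])

```text
clock: 9.07
tool_pos: [0.4962, -0.0245, 0.0393]
ee_rot: [-0.001, -0.114, 0.994, 0.0]
wrist_force: [-6.3, -1.6, 10.0]
grip_width: 0.137
```

Emit:
carry_out(motion=[[[0, 0, 0, -0.005, 0, 0, 0], [0, 0, 0, -0.01, 0, 0, 0], [0, 0, 0, -0.01, 0, 0, 0]]])

```text
clock: 9.45
tool_pos: [0.4969, -0.0244, 0.0393]
ee_rot: [-0.001, -0.114, 0.994, -0.0]
wrist_force: [-6.4, -2.3, 8.2]
grip_width: 0.137
```

Emit:
carry_out(motion=[[[0, 0, 0, -0.005, 0, 0, 0], [0, 0, 0, -0.01, 0, 0, 0], [0, 0, 0, -0.01, 0, 0, 0]]])

```text
clock: 9.82
tool_pos: [0.4971, -0.0243, 0.0393]
ee_rot: [-0.001, -0.114, 0.994, 0.0]
wrist_force: [-10.4, -2.5, 11.8]
grip_width: 0.131
```

Emit:
carry_out(motion=[[[0, 0, 0, -0.005, 0, 0, 0], [0, 0, 0, -0.005, 0, 0, 0], [0, 0, 0, -0.005, 0, 0, 0]]])

```text
clock: 10.2
tool_pos: [0.4971, -0.0243, 0.0393]
ee_rot: [-0.001, -0.114, 0.994, 0.0]
wrist_force: [-12.9, -2.9, 13.5]
grip_width: 0.133
```

Run:
```python
from h import *
from rig import state
s=state();show(s);print(s["ft_torque"])
f=snap("scene","s6")
a=cv2.imread("pics/s6.png")[210:310,210:340]
cv2.imwrite("pics/s6z.png",cv2.resize(a,None,fx=6,fy=6,interpolation=cv2.INTER_CUBIC))
```

```text
t 10.2 tcp [ 0.4971 -0.0243  0.0393] yaw 103.06 tz [-2.8e-03 -3.0e-04 -1.0e+00] F [-12.9   -2.87  13.52] grip 0.133
[-0.50972697  1.921965   -0.01154572]
```

View pics/s6z.png

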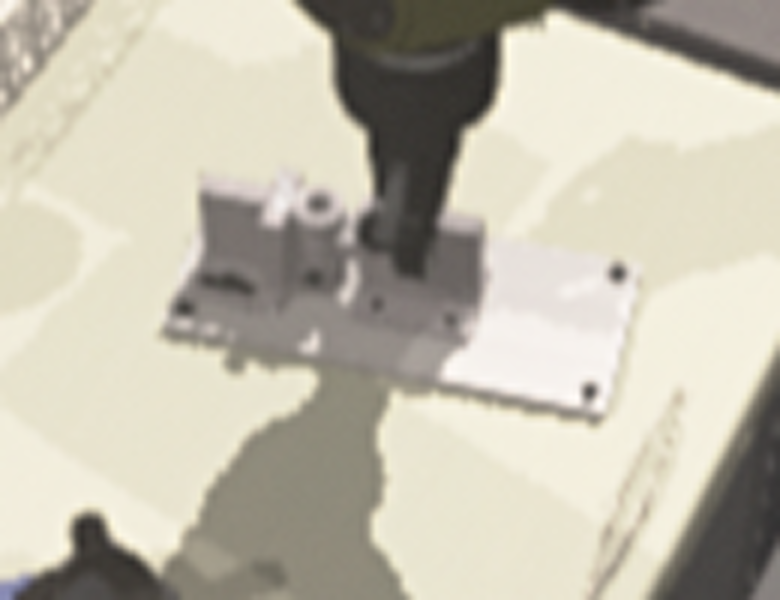

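Emit:
carry_out(motion=[[[0, 0, 0, 0.008, 0, 0, 0], [0, 0, 0, 0.012, 0, 0, 0], [0, 0, 0, 0.012, 0, 0, 0.3], [0, 0, 0, 0.012, 0, 0, 0.6], [0, 0, 0, 0.012, 0, 0, 0.6], [0, 0, 0, 0.012, 0, 0, 0.6]]])

```text
clock: 11.0
tool_pos: [0.4975, -0.0242, 0.0391]
ee_rot: [-0.0, -0.114, 0.994, 0.0]
wrist_force: [0.3, -0.3, 0.2]
grip_width: 0.598
```

Emit:
carry_out(motion=[[[0, 0, 0, 0, 0, -0.3, 0.6], [0, 0, 0, 0, 0, -0.9, 0.6], [0, 0, 0, 0, 0, -1.9, 0.6], [0, 0, 0, 0, 0, -2.8, 0.6], [0, 0, 0, 0.3, 0, -3.5, 0.6], [0, 0, 0, 0.3, 0, -3.5, 0.6], [0, 0, 0, 0.3, 0, -3.5, 0.6]]])

```text
clock: 11.88
tool_pos: [0.4798, -0.0282, 0.2484]
ee_rot: [-0.0, -0.114, 0.994, 0.0]
wrist_force: [-0.1, -0.4, -0.5]
grip_width: 0.602
```

Run:
```python
from h import *
from rig import state
f=snap("wrist","w7");show(state())
a=cv2.imread("pics/w7.png")
cv2.imwrite("pics/w7a.png",cv2.resize(a[100:290,200:340],None,fx=4,fy=4,interpolation=cv2.INTER_CUBIC)[:600])
```

```text
t 11.93 tcp [ 0.4797 -0.0282  0.2479] yaw 103.06 tz [-1.8e-03  3.0e-04 -1.0e+00] F [-0.41 -0.18 -0.54] grip 0.6
```

View pics/w7.png

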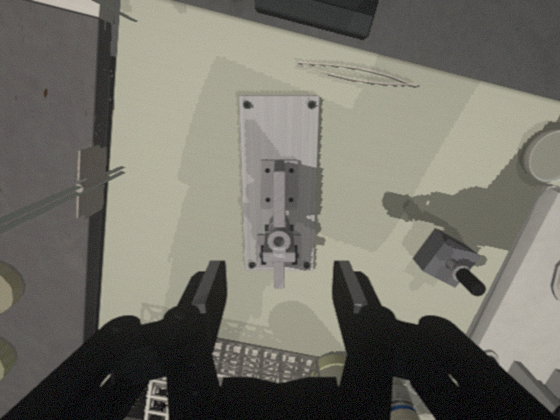

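View pics/w7a.png

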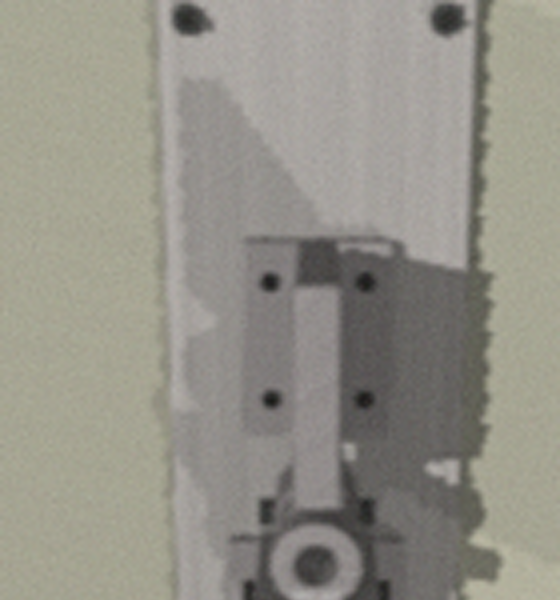

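Run:
```python
from h import *
f=np.load("w7.npz")
print("bracket bore",unproj(f,278.9,241.4,.066))
a=cv2.imread("pics/w7.png")
cv2.imwrite("pics/w7c.png",cv2.resize(a[215:305,400:500],None,fx=6,fy=6,interpolation=cv2.INTER_CUBIC))
a=cv2.imread("pics/top0.png")
cv2.imwrite("pics/t0c.png",cv2.resize(a[190:230,160:210],None,fx=10,fy=10,interpolation=cv2.INTER_CUBIC))
```

```text
bracket bore [ 0.54496415 -0.01257858  0.066     ]
```

View pics/w7c.png

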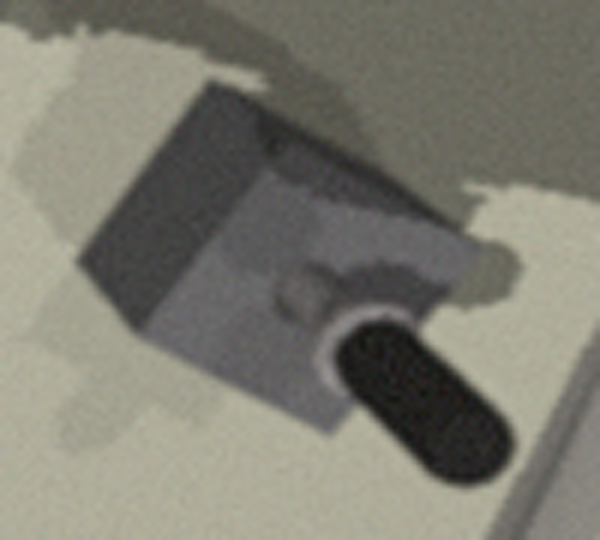

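View pics/t0c.png

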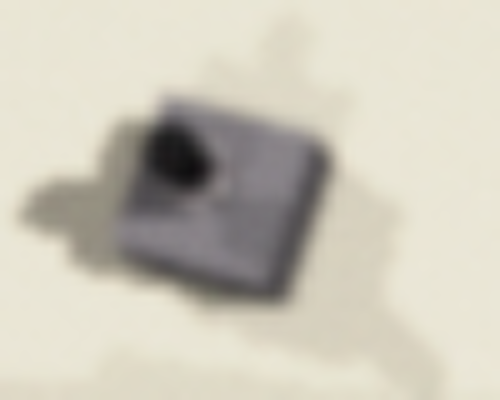

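Run:
```python
from h import *
f=np.load("w7.npz")
U=lambda x,y,z: unproj(f,(x+.5)/6-.5+400,(y+.5)/6-.5+215,z)
for r in [(463,436,.092),(385,368,.058),(305,295,.034),(372,352,.056)]: print(r,U(*r))
f=np.load("w1.npz")
U=lambda x,y,z: unproj(f,(x+.5)/5-.5+370,(y+.5)/5-.5+170,z)
print(U(535,370,.092))
f=np.load("top0.npz")
print(unproj(f,178.5-.4+0.,205.8,.085))
f=np.load("scene0.npz"); print(proj(f,[.54,.2,.08]))
```

```text
(463, 436, 0.092) [0.53795223 0.19883204 0.092     ]
(385, 368, 0.058) [0.54297072 0.20591422 0.058     ]
(305, 295, 0.034) [0.54116225 0.20148268 0.034     ]
(372, 352, 0.056) [0.54111919 0.2035787  0.056     ]
[0.53786038 0.19915765 0.092     ]
[0.53798552 0.197419   0.085     ]
[[224.56279638 298.75724238]]
```

Run:
```python
from h import *
from rig import state
s=state();show(s)
y=np.radians(103.1)
for P in [(.539,.2,.2),(.539,.2,.15)]: print(row(s,P,y))
```

```text
t 11.93 tcp [ 0.4797 -0.0282  0.2479] yaw 103.06 tz [-1.8e-03  3.0e-04 -1.0e+00] F [-0.41 -0.18 -0.54] grip 0.6
[0.004, -0.01, -0.004, -1.823, 3.481, 0.798]
[0.004, -0.01, -0.004, -1.824, 3.48, 1.632]
```

Emit:
carry_out(motion=[[[0, 0, 0, -0.45, 0.85, 0.2, 0.6], [0, 0, 0, -0.9, 1.7, 0.4, 0.6], [0, 0, 0, -1.4, 2.6, 0.6, 0.6], [0, 0, 0, -1.7, 3.2, 0.8, 0.6], [0, 0, 0, -1.82, 3.48, 1.1, 0.6], [0, 0, 0, -1.82, 3.48, 1.6, 0.6], [0, 0, 0, -1.82, 3.48, 1.6, 0.6]]])

```text
clock: 12.8
tool_pos: [0.5379, 0.199, 0.1501]
ee_rot: [-0.003, -0.114, 0.994, -0.001]
wrist_force: [0.5, -0.1, 0.5]
grip_width: 0.601
```

Run:
```python
from h import *
from rig import state
f=snap("wrist","w8");show(state())
```

```text
t 12.85 tcp [0.5387 0.1991 0.1521] yaw 103.02 tz [-2.6e-03 -8.0e-04 -1.0e+00] F [0.02 0.44 0.65] grip 0.599
```

View pics/w8.png

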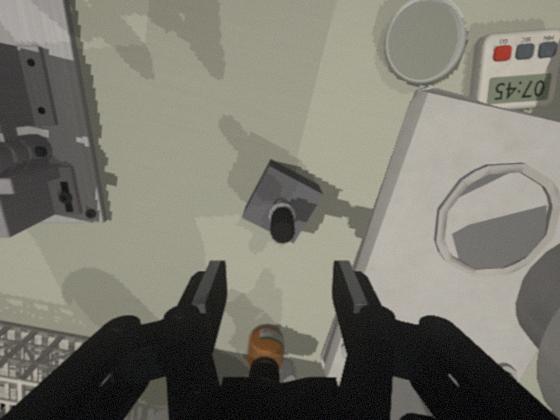

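Run:
```python
from h import *
from rig import state
f=np.load("w8.npz")
a=cv2.imread("pics/w8.png")
cv2.imwrite("pics/w8c.png",cv2.resize(a[150:260,230:340],None,fx=5,fy=5,interpolation=cv2.INTER_CUBIC))
```

View pics/w8c.png

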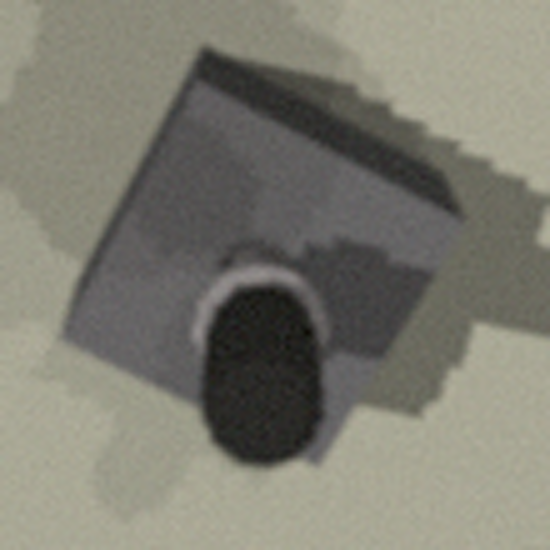

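Run:
```python
from h import *
from rig import state
f=np.load("w8.npz")
U=lambda x,y,z: unproj(f,(x+.5)/5-.5+230,(y+.5)/5-.5+150,z)
print(U(263,409,.092),U(261,332,.058))
s=state();show(s)
for P in [(.5385,.199,.062),(.54,.199,.062)]: print(row(s,P,np.radians(103.1)))
```

```text
[0.53997398 0.202147   0.092     ] [0.5413738  0.20250405 0.058     ]
t 12.85 tcp [0.5387 0.1991 0.1521] yaw 103.02 tz [-2.6e-03 -8.0e-04 -1.0e+00] F [0.02 0.44 0.65] grip 0.599
[-0.001, -0.016, -0.008, 0.0, -0.001, 1.501]
[-0.001, -0.016, -0.008, -0.024, -0.007, 1.501]
```

Run:
```python
from h import *
from rig import state
s=state();show(s)
for P in [(.540,.2015,.10),(.54,.2015,.062)]: print(row(s,P,np.radians(103.1)))
```

```text
t 12.85 tcp [0.5387 0.1991 0.1521] yaw 103.02 tz [-2.6e-03 -8.0e-04 -1.0e+00] F [0.02 0.44 0.65] grip 0.599
[-0.001, -0.016, -0.008, -0.032, 0.034, 0.868]
[-0.001, -0.016, -0.008, -0.034, 0.034, 1.501]
```

Emit:
carry_out(motion=[[[0, -0.016, -0.008, -0.03, 0.034, 0.4, 0.6], [0, -0.016, -0.008, -0.033, 0.034, 0.85, 0.6], [0, -0.016, -0.008, -0.033, 0.034, 1.2, 0.6], [0, -0.016, -0.008, -0.033, 0.034, 1.4, 0.6], [0, -0.016, -0.008, -0.033, 0.034, 1.5, 0.6], [0, -0.016, -0.008, -0.033, 0.034, 1.5, 0.6]]])

```text
clock: 13.6
tool_pos: [0.5409, 0.2022, 0.0636]
ee_rot: [0.002, -0.114, 0.993, 0.0]
wrist_force: [0.7, -0.1, -0.2]
grip_width: 0.597
```

Run:
```python
from h import *
from rig import state
f=snap("wrist","w9");show(state())
a=cv2.imread("pics/w9.png")
cv2.imwrite("pics/w9c.png",cv2.resize(a[150:350,150:410],None,fx=3,fy=3,interpolation=cv2.INTER_CUBIC))
```

```text
t 13.65 tcp [0.541  0.2023 0.0638] yaw 103.13 tz [ 3.6e-03  9.0e-04 -1.0e+00] F [-0.54  0.23 -0.09] grip 0.603
```

View pics/w9c.png

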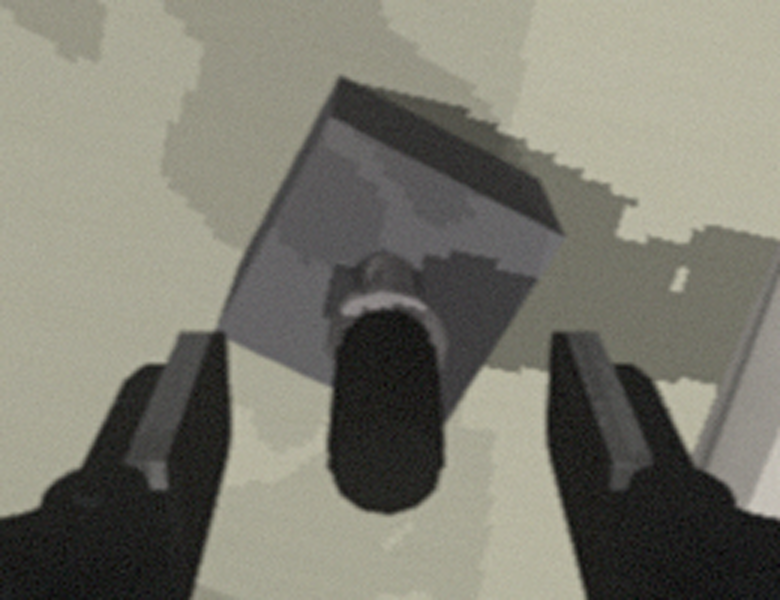

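Run:
```python
from h import *
from rig import state
s=state();show(s);print(s["dq"])
print(row(s,(.5405,.2020,.062),np.radians(103.1)))
```

```text
t 13.65 tcp [0.541  0.2023 0.0638] yaw 103.13 tz [ 3.6e-03  9.0e-04 -1.0e+00] F [-0.54  0.23 -0.09] grip 0.603
[-0.00126717 -0.00391655 -0.00147143 -0.000491    0.00033504  0.00027264]
[0.0, 0.021, 0.003, 0.008, -0.003, 0.031]
```

Emit:
carry_out(motion=[[[0, 0, 0, 0, 0, 0, 0.6], [0, 0, 0, 0, 0, 0, 0.6]]])

```text
clock: 13.9
tool_pos: [0.5408, 0.2023, 0.0636]
ee_rot: [0.002, -0.114, 0.993, 0.0]
wrist_force: [-0.5, -0.7, -0.5]
grip_width: 0.601
```

Run:
```python
from h import *
from rig import state
s=state();show(s)
print(row(s,(.5405,.2020,.062),np.radians(103.1)))
```

```text
t 13.9 tcp [0.5408 0.2023 0.0636] yaw 103.14 tz [ 3.4e-03  8.0e-04 -1.0e+00] F [-0.55 -0.71 -0.45] grip 0.601
[0.0, 0.02, 0.004, 0.006, -0.004, 0.026]
```

Emit:
carry_out(motion=[[[0, 0.02, 0, 0, 0, 0.02, 0.6], [0, 0.02, 0, 0, 0, 0.02, 0.6]]])

```text
clock: 14.15
tool_pos: [0.5406, 0.2022, 0.0618]
ee_rot: [-0.0, -0.114, 0.993, -0.0]
wrist_force: [-0.5, -0.0, -0.5]
grip_width: 0.601
```

Emit:
carry_out(motion=[[[0, 0, 0, 0, 0, 0, 0.3], [0, 0, 0, 0, 0, 0, 0.2], [0, 0, 0, 0, 0, 0, 0.0], [0, 0, 0, 0, 0, 0, 0.0], [0, 0, 0, 0, 0, 0, 0.0]]], force=60)

```text
clock: 14.78
tool_pos: [0.5407, 0.2023, 0.062]
ee_rot: [-0.0, -0.114, 0.993, -0.0]
wrist_force: [-0.8, 0.1, 1.7]
grip_width: 0.164
```

Run:
```python
from h import *
from rig import state
s=state();show(s)
```

```text
t 14.78 tcp [0.5407 0.2023 0.062 ] yaw 103.14 tz [-5.e-04 -1.e-04 -1.e+00] F [-0.76  0.1   1.73] grip 0.164
```

Emit:
carry_out(motion=[[[0, 0, 0, 0, 0, -0.1, 0], [0, 0, 0, 0, 0, -0.3, 0], [0, 0, 0, 0, 0, -0.6, 0], [0, 0, 0, 0, 0, -1.0, 0], [0, 0, 0, 0, 0, -1.4, 0], [0, 0, 0, 0, 0, -1.67, 0], [0, 0, 0, 0, 0, -1.67, 0]]])

```text
clock: 15.65
tool_pos: [0.5411, 0.2024, 0.1636]
ee_rot: [0.001, -0.114, 0.993, 0.0]
wrist_force: [-0.5, -0.1, -1.5]
grip_width: 0.165
```

Run:
```python
from h import *
from rig import state
s=state();show(s)
f=snap("wrist","w10");a=cv2.imread("pics/w10.png")
cv2.imwrite("pics/w10c.png",cv2.resize(a[150:350,150:410],None,fx=3,fy=3,interpolation=cv2.INTER_CUBIC))
for P in [(.5451,-.0128,.162)]: print(row(s,P,np.radians(103.1)))
```

```text
t 15.65 tcp [0.5411 0.2024 0.1636] yaw 103.14 tz [ 1.7e-03  5.0e-04 -1.0e+00] F [-0.51 -0.07 -1.49] grip 0.165
[0.001, 0.01, 0.004, 0.751, -3.508, 0.025]
```

View pics/w10c.png

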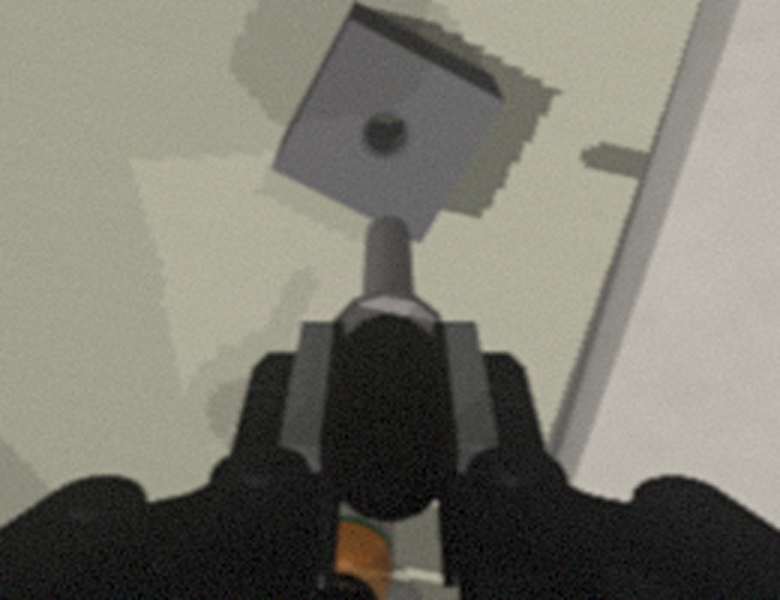

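Run:
```python
from h import *
f=np.load("w10.npz")
print("hole",unproj(f,150+385.5/3-.5,150+132.5/3-.5,.034))
# expected projection of tip under tcp at 0.062 below
from rig import state
s=state()
R=tR(s).as_matrix()
for off in (0,.002,-.002):
  for dz in (.062,):
    p=proj(f,s["tool_pos"]+R@np.array([off,0,dz]));print(off,(p-150)*3)
    p=proj(f,s["tool_pos"]+R@np.array([off,0,.002+.00]));print("flange",off,(p-150)*3)
```

```text
hole [0.53939958 0.20168371 0.034     ]
0 [[384.7091486  220.02368932]]
flange 0 [[384.30836617 352.74626248]]
0.002 [[384.69988317 211.69212496]]
flange 0.002 [[384.29427645 342.03087053]]
-0.002 [[384.71835991 228.30659605]]
flange -0.002 [[384.32234509 363.37739071]]
```

Emit:
carry_out(motion=[[[0, 0.01, 0, 0.1, -0.5, 0, 0], [0, 0.01, 0, 0.25, -1.2, 0, 0], [0, 0.01, 0, 0.4, -2.0, 0, 0], [0, 0.01, 0, 0.6, -2.8, 0, 0], [0, 0.01, 0, 0.7, -3.3, 0, 0], [0, 0.01, 0, 0.75, -3.51, 0.05, 0], [0, 0.01, 0, 0.75, -3.51, 0.1, 0], [0, 0.01, 0, 0.75, -3.51, 0.2, 0], [0, 0.01, 0, 0.75, -3.51, 0.2, 0]]])

```text
clock: 16.82
tool_pos: [0.5444, -0.0121, 0.1494]
ee_rot: [-0.002, -0.115, 0.993, 0.0]
wrist_force: [0.2, 0.9, -0.8]
grip_width: 0.165
```

Run:
```python
from h import *
from rig import state
s=state();show(s)
f=snap("wrist","w11");a=cv2.imread("pics/w11.png")
cv2.imwrite("pics/w11c.png",cv2.resize(a[150:350,150:410],None,fx=3,fy=3,interpolation=cv2.INTER_CUBIC))
f=snap("scene","s11");a=cv2.imread("pics/s11.png")
cv2.imwrite("pics/s11c.png",cv2.resize(a[200:280,220:310],None,fx=7,fy=7,interpolation=cv2.INTER_CUBIC))
```

```text
t 16.82 tcp [ 0.5444 -0.0121  0.1494] yaw 103.21 tz [-3.5e-03 -4.0e-04 -1.0e+00] F [ 0.16  0.9  -0.8 ] grip 0.165
```

View pics/w11c.png

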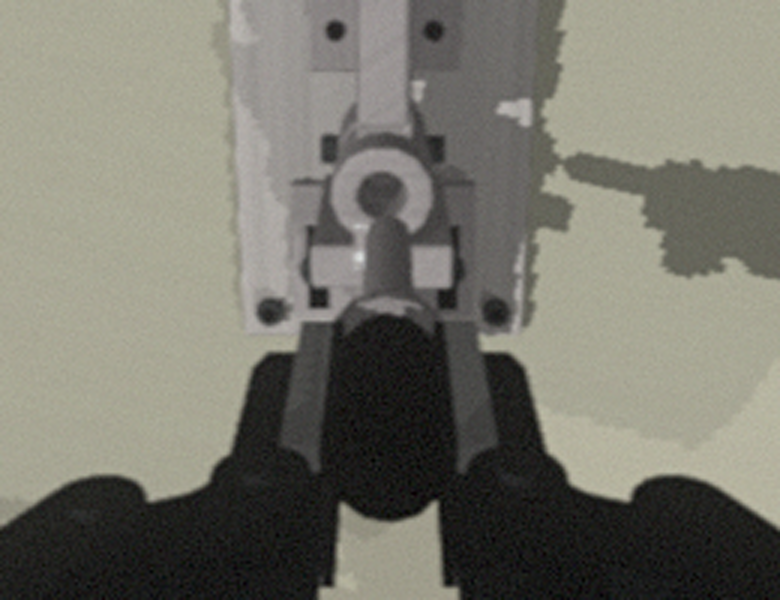

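View pics/s11c.png

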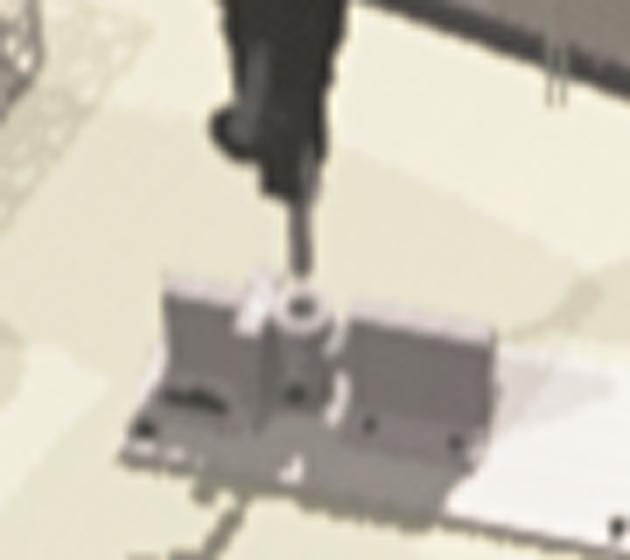

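Run:
```python
from h import *
a=np.radians(13.1);X=np.array([np.cos(a),np.sin(a)]);Y=np.array([-X[1],X[0]])
f=np.load("w11.npz")
W=lambda x,y,z: unproj(f,(x+.5)/3-.5+150,(y+.5)/3-.5+150,z)
b=W(382,191,.066);t=W(390,226,.0874);print("wrist",b,t,"along",(b-t)[:2]@X,"lat",(b-t)[:2]@Y)
f=np.load("s11.npz")
S=lambda x,y,z: unproj(f,(x+.5)/7-.5+220,(y+.5)/7-.5+200,z)
b=S(304,306,.066);t=S(303,269,.0874);print("scene",b,t,"along",(b-t)[:2]@X,"lat",(b-t)[:2]@Y)
```

```text
wrist [ 0.54382998 -0.01318593  0.066     ] [ 0.54409427 -0.01119532  0.0874    ] along -0.0007085849247245789 lat -0.0018789059402737828
scene [ 0.54273336 -0.01376253  0.066     ] [ 0.54358325 -0.01563094  0.0874    ] along -0.0004042960173233828 lat 0.002012408671891551
```

Run:
```python
from h import *
from rig import state
s=state();show(s)
a=np.radians(13.1);X=np.array([np.cos(a),np.sin(a),0]);Y=np.array([-X[1],X[0],0])
P=s["tool_pos"]-.0004*X-.0016*Y;P[2]=.133
print(P,row(s,P,np.radians(103.1)))
```

```text
t 16.93 tcp [ 0.5447 -0.0124  0.1501] yaw 103.19 tz [-2.5e-03 -5.0e-04 -1.0e+00] F [ 0.15 -0.18 -0.59] grip 0.165
[ 0.54468371 -0.01403557  0.133     ] [0.001, -0.015, 0.009, 0.006, -0.027, 0.285]
```

Emit:
carry_out(motion=[[[0, -0.015, 0.009, 0.006, -0.022, 0.1, 0], [0, -0.015, 0.009, 0.006, -0.022, 0.2, 0], [0, -0.015, 0.009, 0.006, -0.022, 0.28, 0], [0, -0.015, 0.009, 0.006, -0.022, 0.28, 0], [0, -0.015, 0.009, 0.006, -0.022, 0.28, 0]]])

```text
clock: 17.55
tool_pos: [0.5447, -0.0145, 0.1335]
ee_rot: [0.0, -0.114, 0.994, -0.0]
wrist_force: [0.1, 0.3, -1.5]
grip_width: 0.167
```

Run:
```python
from h import *
from rig import state
s=state();show(s)
f=snap("wrist","w12");a=cv2.imread("pics/w12.png")
cv2.imwrite("pics/w12c.png",cv2.resize(a[170:270,230:330],None,fx=6,fy=6,interpolation=cv2.INTER_CUBIC))
f=snap("scene","s12");a=cv2.imread("pics/s12.png")
cv2.imwrite("pics/s12c.png",cv2.resize(a[220:270,240:290],None,fx=12,fy=12,interpolation=cv2.INTER_CUBIC))
```

```text
t 17.55 tcp [ 0.5447 -0.0145  0.1335] yaw 103.04 tz [ 4.e-04  0.e+00 -1.e+00] F [ 0.07  0.34 -1.47] grip 0.167
```

View pics/w12c.png

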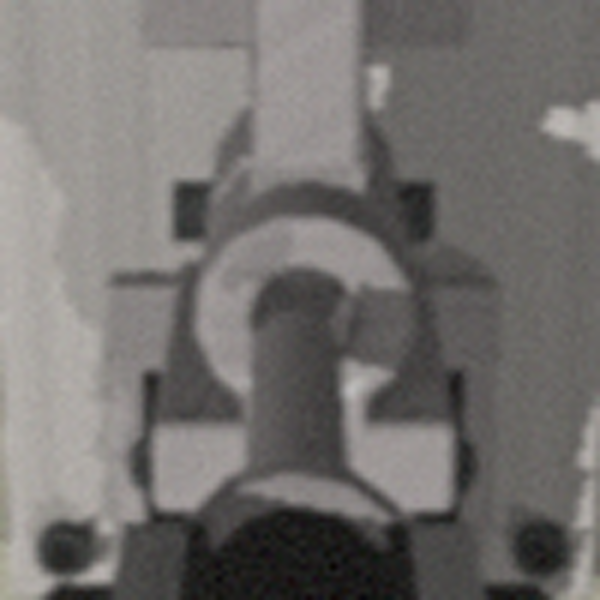

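View pics/s12c.png

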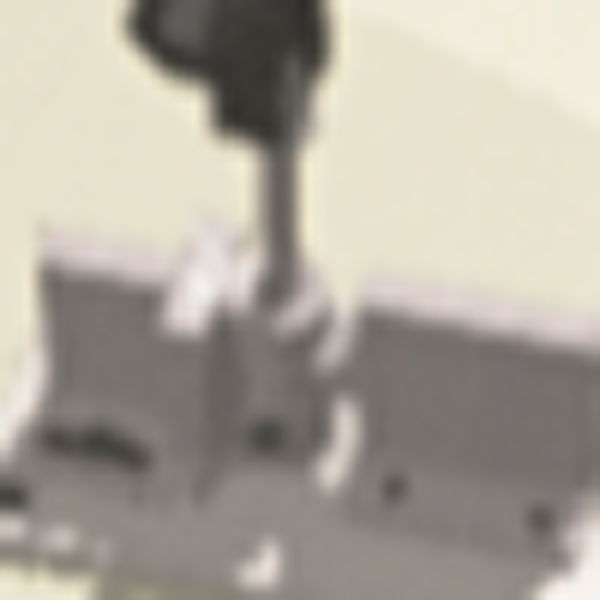

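Emit:
carry_out(motion=[[[0, 0, 0, 0, 0.006, 0.03, 0], [0, 0, 0, 0, 0.006, 0.07, 0], [0, 0, 0, 0, 0.006, 0.11, 0], [0, 0, 0, 0, 0.006, 0.15, 0], [0, 0, 0, 0, 0.006, 0.15, 0]]])

```text
clock: 18.27
tool_pos: [0.5444, -0.0141, 0.1241]
ee_rot: [-0.0, -0.114, 0.994, 0.0]
wrist_force: [-0.9, -0.4, -1.6]
grip_width: 0.166
```

Run:
```python
from h import *
from rig import state
s=state();show(s);print(s["ft_torque"])
f=snap("wrist","w13");a=cv2.imread("pics/w13.png")
cv2.imwrite("pics/w13c.png",cv2.resize(a[170:270,230:330],None,fx=6,fy=6,interpolation=cv2.INTER_CUBIC))
```

```text
t 18.27 tcp [ 0.5444 -0.0141  0.1241] yaw 103.05 tz [-2.e-04  1.e-04 -1.e+00] F [-0.87 -0.44 -1.59] grip 0.166
[-0.02463447 -0.0107548  -0.0063585 ]
```

View pics/w13c.png

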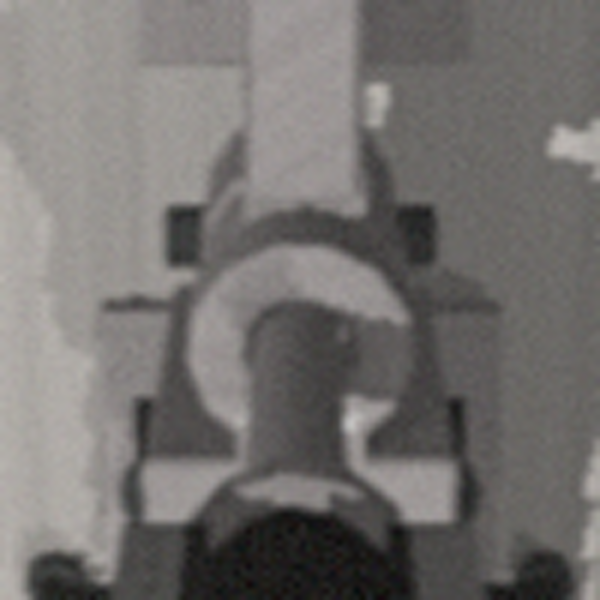

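Emit:
carry_out(motion=[[[0, 0, 0, 0, 0.003, 0.03, 0], [0, 0, 0, 0, 0.003, 0.06, 0], [0, 0, 0, 0, 0.003, 0.09, 0], [0, 0, 0, 0, 0.003, 0.12, 0], [0, 0, 0, 0, 0.003, 0.12, 0]]])

```text
clock: 18.95
tool_pos: [0.5444, -0.0139, 0.117]
ee_rot: [-0.0, -0.114, 0.994, 0.0]
wrist_force: [0.3, -0.5, 0.2]
grip_width: 0.164
```

Emit:
carry_out(motion=[[[0, 0, 0, 0, 0, 0.02, 0], [0, 0, 0, 0, 0, 0.04, 0], [0, 0, 0, 0, 0, 0.06, 0], [0, 0, 0, 0, 0, 0.06, 0]]])

```text
clock: 19.45
tool_pos: [0.5444, -0.0139, 0.1134]
ee_rot: [-0.0, -0.114, 0.994, 0.0]
wrist_force: [0.0, 0.5, -1.3]
grip_width: 0.168
```

Emit:
carry_out(motion=[[[0, 0, 0, 0, 0, 0.02, 0], [0, 0, 0, 0, 0, 0.04, 0], [0, 0, 0, 0, 0, 0.06, 0], [0, 0, 0, 0, 0, 0.06, 0]]])

```text
clock: 19.95
tool_pos: [0.5444, -0.0139, 0.1098]
ee_rot: [-0.0, -0.114, 0.994, 0.0]
wrist_force: [-0.1, 0.0, -0.4]
grip_width: 0.165
```

Emit:
carry_out(motion=[[[0, 0, 0, 0, 0, 0.03, 0], [0, 0, 0, 0, 0, 0.06, 0], [0, 0, 0, 0, 0, 0.09, 0], [0, 0, 0, 0, 0, 0.12, 0], [0, 0, 0, 0, 0, 0.12, 0]]])

```text
clock: 20.58
tool_pos: [0.5445, -0.0138, 0.1026]
ee_rot: [0.0, -0.114, 0.994, 0.0]
wrist_force: [0.1, 2.1, -1.1]
grip_width: 0.163
```

Emit:
carry_out(motion=[[[0, 0, 0, 0, 0, 0.03, 0], [0, 0, 0, 0, 0, 0.06, 0], [0, 0, 0, 0, 0, 0.09, 0], [0, 0, 0, 0, 0, 0.12, 0], [0, 0, 0, 0, 0, 0.12, 0]]])

```text
clock: 21.2
tool_pos: [0.5444, -0.0139, 0.0954]
ee_rot: [-0.0, -0.114, 0.994, 0.0]
wrist_force: [1.1, 0.2, -2.1]
grip_width: 0.165
```

Emit:
carry_out(motion=[[[0, 0, 0, 0, 0, 0.02, 0], [0, 0, 0, 0, 0, 0.04, 0], [0, 0, 0, 0, 0, 0.06, 0], [0, 0, 0, 0, 0, 0.08, 0], [0, 0, 0, 0, 0, 0.08, 0]]])

```text
clock: 21.82
tool_pos: [0.5444, -0.0139, 0.0906]
ee_rot: [-0.0, -0.114, 0.994, 0.0]
wrist_force: [0.5, 1.0, -1.4]
grip_width: 0.166
```

Emit:
carry_out(motion=[[[0, 0, 0, 0, 0, 0.02, 0], [0, 0, 0, 0, 0, 0.04, 0], [0, 0, 0, 0, 0, 0.04, 0]]])

```text
clock: 22.2
tool_pos: [0.5445, -0.0139, 0.0882]
ee_rot: [0.0, -0.114, 0.994, 0.0]
wrist_force: [1.5, 1.0, -2.2]
grip_width: 0.17
```

Emit:
carry_out(motion=[[[0, 0, 0, 0, 0, 0.02, 0], [0, 0, 0, 0, 0, 0.04, 0], [0, 0, 0, 0, 0, 0.04, 0]]])

```text
clock: 22.58
tool_pos: [0.5444, -0.0139, 0.0858]
ee_rot: [-0.0, -0.114, 0.994, 0.0]
wrist_force: [0.9, 0.8, -1.3]
grip_width: 0.164
```

Emit:
carry_out(motion=[[[0, 0, 0, 0, 0, 0.02, 0], [0, 0, 0, 0, 0, 0.04, 0], [0, 0, 0, 0, 0, 0.04, 0]]])

```text
clock: 22.95
tool_pos: [0.5446, -0.0139, 0.0837]
ee_rot: [0.0, -0.114, 0.994, 0.0]
wrist_force: [0.5, 1.0, 2.5]
grip_width: 0.168
```

Emit:
carry_out(motion=[[[0, 0, 0, 0, 0, 0.02, 0], [0, 0, 0, 0, 0, 0.04, 0], [0, 0, 0, 0, 0, 0.04, 0]]])

```text
clock: 23.32
tool_pos: [0.5444, -0.014, 0.0809]
ee_rot: [-0.0, -0.114, 0.994, -0.0]
wrist_force: [1.4, 1.4, 0.5]
grip_width: 0.166
```

Emit:
carry_out(motion=[[[0, 0, 0, 0, 0, 0.015, 0], [0, 0, 0, 0, 0, 0.03, 0], [0, 0, 0, 0, 0, 0.03, 0]]])

```text
clock: 23.7
tool_pos: [0.5444, -0.0139, 0.0791]
ee_rot: [-0.0, -0.114, 0.994, 0.0]
wrist_force: [1.5, 0.5, -1.3]
grip_width: 0.168
```

Emit:
carry_out(motion=[[[0, 0, 0, 0, 0, 0.015, 0], [0, 0, 0, 0, 0, 0.03, 0], [0, 0, 0, 0, 0, 0.03, 0]]])

```text
clock: 24.08
tool_pos: [0.5444, -0.0139, 0.0773]
ee_rot: [-0.0, -0.114, 0.994, 0.0]
wrist_force: [0.1, 1.0, 0.3]
grip_width: 0.168
```

Run:
```python
from h import *
from rig import state
s=state();show(s);print(s["ft_torque"])
f=snap("wrist","w14");a=cv2.imread("pics/w14.png")
cv2.imwrite("pics/w14c.png",cv2.resize(a[150:350,180:380],None,fx=3,fy=3,interpolation=cv2.INTER_CUBIC))
f=snap("scene","s14");a=cv2.imread("pics/s14.png")
cv2.imwrite("pics/s14c.png",cv2.resize(a[205:280,230:305],None,fx=8,fy=8,interpolation=cv2.INTER_CUBIC))
```

```text
t 24.07 tcp [ 0.5444 -0.0139  0.0773] yaw 103.05 tz [-2.e-04  1.e-04 -1.e+00] F [0.08 1.   0.33] grip 0.168
[ 0.12295457 -0.17499736 -0.0038154 ]
```

View pics/w14c.png

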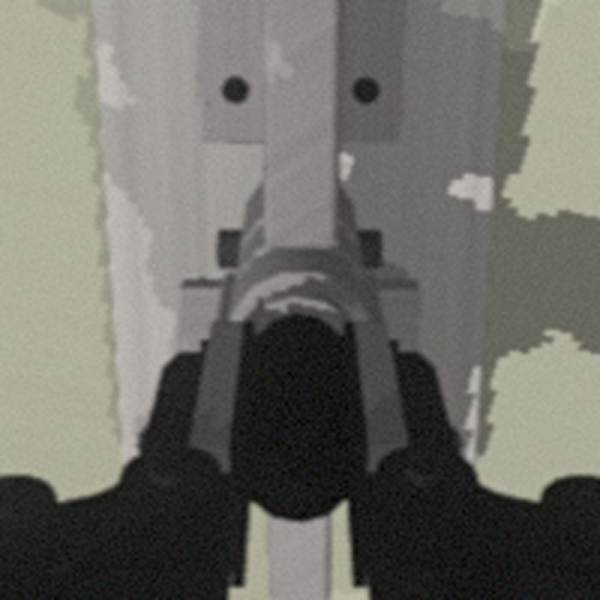

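View pics/s14c.png

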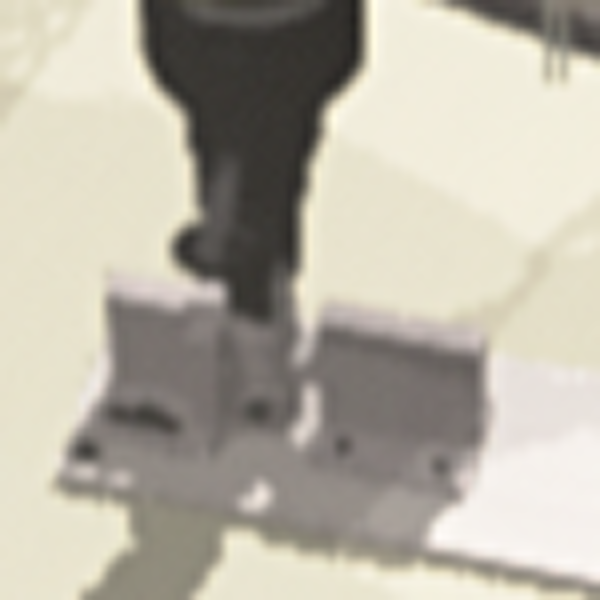

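Emit:
carry_out(motion=[[[0, 0, 0, 0, 0, 0.015, 0], [0, 0, 0, 0, 0, 0.03, 0], [0, 0, 0, 0, 0, 0.03, 0]]])

```text
clock: 24.55
tool_pos: [0.5444, -0.0139, 0.0756]
ee_rot: [-0.0, -0.114, 0.994, 0.0]
wrist_force: [0.5, 1.4, -0.1]
grip_width: 0.166
```

Emit:
carry_out(motion=[[[0, 0, 0, 0, 0, 0.007, 0], [0, 0, 0, 0, 0, 0.014, 0], [0, 0, 0, 0, 0, 0.014, 0]]])

```text
clock: 24.92
tool_pos: [0.5445, -0.0139, 0.0749]
ee_rot: [0.0, -0.114, 0.994, -0.0]
wrist_force: [0.1, 0.1, 0.4]
grip_width: 0.171
```

Emit:
carry_out(motion=[[[0, 0, 0, 0, 0, 0.007, 0], [0, 0, 0, 0, 0, 0.014, 0], [0, 0, 0, 0, 0, 0.014, 0]]])

```text
clock: 25.3
tool_pos: [0.5445, -0.0139, 0.0741]
ee_rot: [0.0, -0.114, 0.994, -0.0]
wrist_force: [0.2, 0.8, 2.4]
grip_width: 0.166
```

Emit:
carry_out(motion=[[[0, 0, 0, 0, 0, 0.006, 0], [0, 0, 0, 0, 0, 0.01, 0], [0, 0, 0, 0, 0, 0.01, 0]]])

```text
clock: 25.68
tool_pos: [0.5446, -0.0139, 0.074]
ee_rot: [0.0, -0.114, 0.994, -0.0]
wrist_force: [-3.0, 0.4, 9.6]
grip_width: 0.167
```

Emit:
carry_out(motion=[[[0, 0, 0, 0, 0, 0.004, 0], [0, 0, 0, 0, 0, 0.006, 0], [0, 0, 0, 0, 0, 0.006, 0]]])

```text
clock: 26.05
tool_pos: [0.5446, -0.0139, 0.074]
ee_rot: [0.0, -0.114, 0.994, -0.0]
wrist_force: [-5.2, 0.9, 14.2]
grip_width: 0.164
```

Run:
```python
from h import *
from rig import state
s=state();show(s);print(s["ft_torque"])
f=snap("wrist","w15");a=cv2.imread("pics/w15.png")
cv2.imwrite("pics/w15c.png",cv2.resize(a[200:300,230:330],None,fx=6,fy=6,interpolation=cv2.INTER_CUBIC))
```

```text
t 26.05 tcp [ 0.5446 -0.0139  0.074 ] yaw 103.05 tz [ 7.e-04 -0.e+00 -1.e+00] F [-5.16  0.88 14.19] grip 0.164
[ 0.1722342   0.91338346 -0.00301907]
```

View pics/w15c.png

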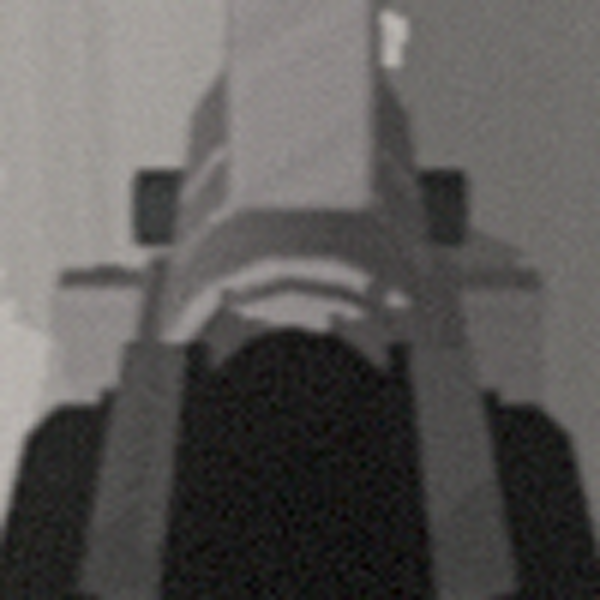

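Emit:
carry_out(motion=[[[0, 0, 0, 0, 0, -0.01, 0], [0, 0, 0, 0, 0, -0.012, 0.2], [0, 0, 0, 0, 0, -0.012, 0.45], [0, 0, 0, 0, 0, -0.012, 0.45], [0, 0, 0, 0, 0, -0.012, 0.45]]])

```text
clock: 26.72
tool_pos: [0.5445, -0.0139, 0.0737]
ee_rot: [0.0, -0.114, 0.994, 0.0]
wrist_force: [0.3, -0.6, 0.1]
grip_width: 0.45
```

Emit:
carry_out(motion=[[[0, 0, 0, 0, 0, -0.2, 0.45], [0, 0, 0, 0, 0, -0.6, 0.45], [0, 0, 0, 0, 0, -1.1, 0.45], [0, 0, 0, 0, 0, -1.7, 0.45], [0, 0, 0, 0.5, 0, -2.0, 0.45], [0, 0, 0, 1.2, 0, -2.0, 0.45], [0, 0, 0, 1.2, 0, -2.0, 0.45]]])

```text
clock: 27.6
tool_pos: [0.4729, -0.0305, 0.1951]
ee_rot: [0.001, -0.113, 0.994, -0.0]
wrist_force: [0.8, -0.8, 0.2]
grip_width: 0.448
```

Run:
```python
from h import *
from rig import state
s=state();show(s)
f=snap("wrist","w16");a=cv2.imread("pics/w16.png")
cv2.imwrite("pics/w16c.png",cv2.resize(a[150:350,180:380],None,fx=3,fy=3,interpolation=cv2.INTER_CUBIC))
f=snap("scene","s16");a=cv2.imread("pics/s16.png")
cv2.imwrite("pics/s16c.png",cv2.resize(a[205:280,230:305],None,fx=8,fy=8,interpolation=cv2.INTER_CUBIC))
```

```text
t 27.6 tcp [ 0.4729 -0.0305  0.1951] yaw 103.0 tz [ 1.3e-03 -2.0e-04 -1.0e+00] F [ 0.77 -0.78  0.18] grip 0.448
```

View pics/w16.png

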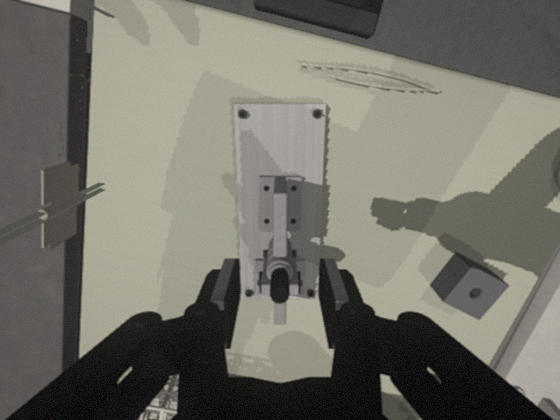

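View pics/s16c.png

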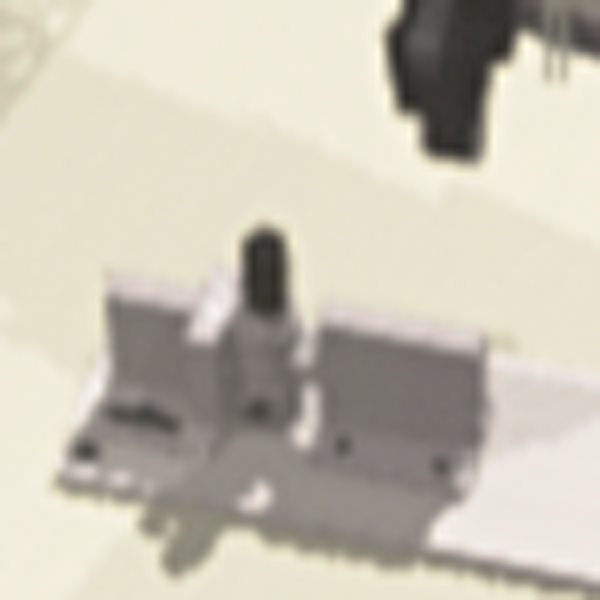

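Run:
```python
from h import *
c=np.array([.5445,-.0130])
th=np.linspace(0,2*np.pi,60)
def ring(r,z): return np.c_[c[0]+r*np.cos(th),c[1]+r*np.sin(th),0*th+z]
for n,x0,y0,w,k,cal in (("s16",240,205,50,12,(-.0018,0)),("w16",255,245,50,12,(0,0))):
    f=np.load(n+".npz");a=cv2.imread(f"pics/{n}.png")[y0:y0+w,x0:x0+w]
    big=cv2.resize(a,None,fx=k,fy=k,interpolation=cv2.INTER_CUBIC);o=big.copy()
    for r,z,col in ((.013,.066,(0,255,0)),(.0105,.070,(255,0,0)),(.008,.070,(0,255,255)),(.008,.104,(0,0,255))):
        R=ring(r,z);R[:,0]+=cal[0];p=((proj(f,R)-[x0,y0]+.5)*k-.5).astype(np.int32)
        cv2.polylines(o,[p],True,col,1)
    cv2.imwrite(f"pics/{n}o.png",o)
    cv2.imwrite(f"pics/{n}b.png",big)
```

```text
(no output)
```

View pics/s16o.png

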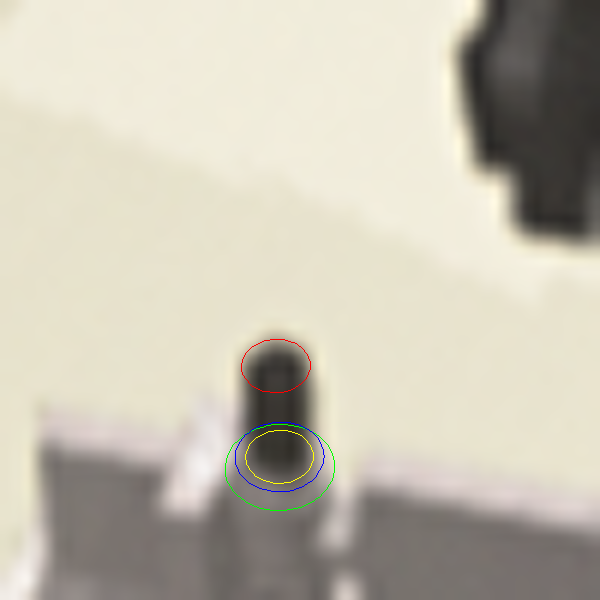

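View pics/w16o.png

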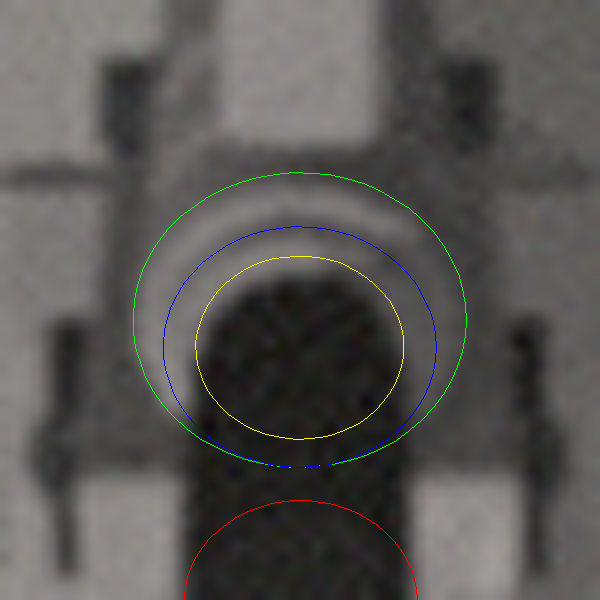

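View pics/w16b.png

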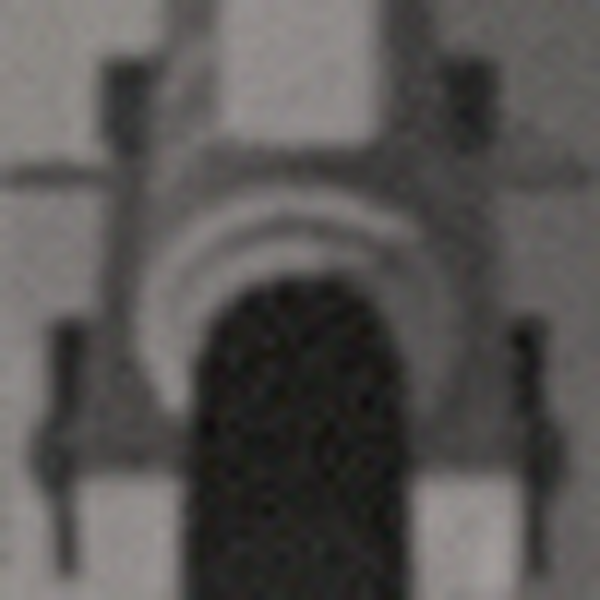

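Run:
```python
from h import *
from rig import state
s=state();show(s)
for P in [(.5445,-.0137,.195),(.5445,-.0137,.108)]: print(row(s,P,np.radians(103.1)))
```

```text
t 27.7 tcp [ 0.4748 -0.0302  0.1948] yaw 103.03 tz [ 1.8e-03 -1.0e-04 -1.0e+00] F [ 0.08 -0.16  0.08] grip 0.45
[-0.003, 0.01, -0.007, -1.194, 0.006, -0.001]
[-0.003, 0.01, -0.007, -1.192, 0.007, 1.449]
```

Emit:
carry_out(motion=[[[0, 0.01, 0, -0.6, 0, 0, 0], [0, 0.01, 0, -1.19, 0.006, 0, 0], [0, 0.01, 0, -1.19, 0.006, 0.3, 0], [0, 0.01, 0, -1.19, 0.006, 0.7, 0], [0, 0.01, 0, -1.19, 0.006, 1.0, 0], [0, 0.01, 0, -1.19, 0.006, 1.2, 0], [0, 0.01, 0, -1.19, 0.006, 1.35, 0], [0, 0.01, 0, -1.19, 0.006, 1.35, 0]]])

```text
clock: 28.7
tool_pos: [0.5439, -0.0136, 0.1125]
ee_rot: [-0.001, -0.114, 0.994, -0.0]
wrist_force: [0.3, -0.6, -0.3]
grip_width: -0.002
```

Emit:
carry_out(motion=[[[0, 0, 0, 0, 0, 0.02, 0], [0, 0, 0, 0, 0, 0.04, 0], [0, 0, 0, 0, 0, 0.06, 0], [0, 0, 0, 0, 0, 0.08, 0], [0, 0, 0, 0, 0, 0.1, 0], [0, 0, 0, 0, 0, 0.1, 0]]])

```text
clock: 29.45
tool_pos: [0.5438, -0.0137, 0.1067]
ee_rot: [-0.001, -0.114, 0.994, -0.0]
wrist_force: [0.4, 0.3, 0.3]
grip_width: 0.001
```

Emit:
carry_out(motion=[[[0, 0, 0, 0, 0, 0.01, 0], [0, 0, 0, 0, 0, 0.02, 0], [0, 0, 0, 0, 0, 0.02, 0]]])

```text
clock: 29.82
tool_pos: [0.5438, -0.0137, 0.1056]
ee_rot: [-0.001, -0.114, 0.994, -0.0]
wrist_force: [-0.1, 0.5, -0.6]
grip_width: -0.005
```

Emit:
carry_out(motion=[[[0, 0, 0, 0, 0, 0.01, 0], [0, 0, 0, 0, 0, 0.015, 0], [0, 0, 0, 0, 0, 0.015, 0]]])

```text
clock: 30.2
tool_pos: [0.5439, -0.0137, 0.1049]
ee_rot: [-0.001, -0.114, 0.994, -0.0]
wrist_force: [-0.5, -0.4, 2.0]
grip_width: -0.002
```

Emit:
carry_out(motion=[[[0, 0, 0, 0, 0, 0.005, 0], [0, 0, 0, 0, 0, 0.01, 0], [0, 0, 0, 0, 0, 0.01, 0]]])

```text
clock: 30.58
tool_pos: [0.5439, -0.0137, 0.1042]
ee_rot: [-0.001, -0.114, 0.994, -0.0]
wrist_force: [0.4, -0.2, 4.5]
grip_width: -0.002
```

Emit:
carry_out(motion=[[[0, 0, 0, 0, 0, 0.005, 0], [0, 0, 0, 0, 0, 0.008, 0], [0, 0, 0, 0, 0, 0.008, 0]]])

```text
clock: 30.95
tool_pos: [0.544, -0.0137, 0.1041]
ee_rot: [-0.0, -0.114, 0.994, -0.0]
wrist_force: [-1.0, -0.4, 8.0]
grip_width: -0.002
```

Emit:
carry_out(motion=[[[0, 0, 0, 0, 0, 0.003, 0], [0, 0, 0, 0, 0, 0.006, 0], [0, 0, 0, 0, 0, 0.006, 0]]])

```text
clock: 31.32
tool_pos: [0.5441, -0.0137, 0.1041]
ee_rot: [-0.0, -0.114, 0.994, -0.0]
wrist_force: [-2.7, -0.8, 10.8]
grip_width: 0.001
```

Emit:
carry_out(motion=[[[0, 0, 0, 0, 0, 0.005, 0], [0, 0, 0, 0, 0, 0.01, 0], [0, 0, 0, 0, 0, 0.01, 0]]])

```text
clock: 31.7
tool_pos: [0.5443, -0.0137, 0.104]
ee_rot: [0.0, -0.114, 0.994, -0.0]
wrist_force: [-3.5, -0.2, 16.2]
grip_width: 0.004
```

Emit:
carry_out(motion=[[[0, 0, 0, 0, 0, -0.1, 0], [0, 0, 0, 0, 0, -0.4, 0], [0, 0, 0, 0, 0, -1.0, 0], [0, 0, 0, 0, 0, -1.8, 0], [0, 0, 0, 0.8, 0, -2.2, 0], [0, 0, 0, 1.4, 0, -2.2, 0], [0, 0, 0, 1.4, 0, -2.2, 0]]])

```text
clock: 32.58
tool_pos: [0.461, -0.0329, 0.2362]
ee_rot: [-0.0, -0.113, 0.994, -0.0]
wrist_force: [-0.1, 0.6, 0.2]
grip_width: 0.005
```

Run:
```python
from h import *
from rig import state
s=state();show(s)
f=snap("wrist","w17");a=cv2.imread("pics/w17.png")
cv2.imwrite("pics/w17c.png",cv2.resize(a[90:330,190:370],None,fx=2.5,fy=2.5,interpolation=cv2.INTER_CUBIC))
f=snap("top","t17")
```

```text
t 32.58 tcp [ 0.461  -0.0329  0.2362] yaw 103.0 tz [ 0.e+00 -6.e-04 -1.e+00] F [-0.13  0.64  0.24] grip 0.005
```

View pics/w17c.png

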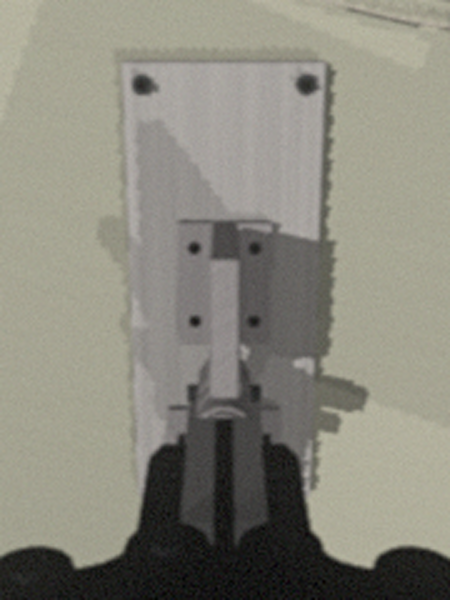

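View pics/t17.png

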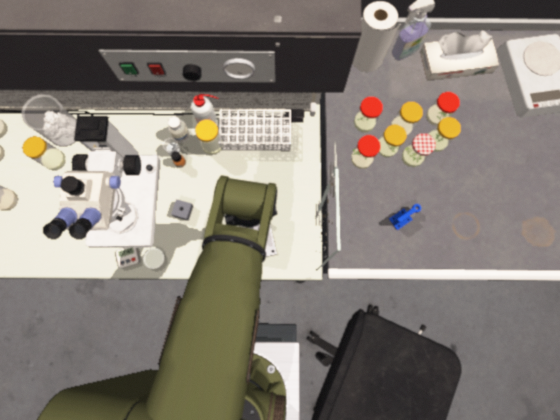

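Run:
```python
from rig import workorder
print(workorder.job_done())
```

```text
the job is handed in; nothing more can be done
None
```

The hinge is assembled and the job is handed in at about 33 s. The tool is clear of everything and reads about zero force.

- **Loose half:** I slid it along the plate on its foot until it stopped firmly against the web. The push peaked at about 13 N. The last picture shows the leaf in line and undisturbed.
- **Pin:** I pushed it down through all three knuckles until it stopped hard at the expected height. The highest force read was about 14 N.
- **Check after letting go:** I touched the top of the knob with shut fingers, up to about 16 N. It stopped at 104 mm above the bench, the calculated height with the flange home. The knob may have gone down about half a millimetre during that touch.
- **Bystanders:** the dish and the amber bottle are in the same places in the top view.

**Checks that disagreed:**
- The 5 to 16 N resistance of the spring plungers never clearly showed in the readings taken between steps. I am relying on the two hard stops for the home position.
- Before insertion the wrist and scene cameras disagreed by about 4 mm sideways. I followed the wrist view, and the pin went in with almost no side force.

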